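# Sort the screwdrivers into the demagnetiser and fire the pulse

### The arm

A 7-joint arm with a two-finger parallel gripper is mounted at the origin on the work surface. World frame = base frame: x ahead of the robot, y to its left, z up, the work surface at z = 0. Lengths are in m, angles in rad, forces in N, time in s.
With the tool pointing down it reaches from about 0.4 to 0.85 m from the base axis. Payload 10.4 kg.
Tool frame: the origin (TCP) lies at the very end of the fingers, on their centre line; the grasp point (between the pads) lies manip.hold_point_z behind it (manip.hold_point_z is the distance from the TCP to the grasp point, in m); z points along the fingers, y is the direction in which the jaws open and shut (so a half turn about z gives the same grasp; the last joint's range is limited). The gripper opens to 85 mm and grips with 20 to 120 N. Pads are 22 mm wide; open, the fingers measure 114 mm over their backs; the gripper's body (76 mm by 85 mm) begins 54 mm behind the grasp point. The pads swing forward as they close: fully open they stand 13 mm farther back than shut.
Start: joints at [-1.159, 0.332, -0.065, 1.46, 0.022, 1.35, -0.088], TCP at [0.263, 0.567, 0.231] pointing down, gripper open.
Joint ranges: [-2.6, 2.6], [-0.5, 2.12], [-1.47, 1.34], [0.16, 2.42], [-1.27, 4.41], [0.06, 2.06], [-2.6, 2.6]. Speed limits (rad/s): [2.22, 2.22, 2.79, 2.79, 3.14, 3.14, 3.14].

### API

Orientations are given as a unit quaternion [x, y, z, w].
In Python, from workcell import manip gives the robot as it stands.
- The arm moves only by the tool jog_arm, never from a script. Its arguments are lists of equal length, an entry for each row: "translation": the shift along the world's x, y, z in mm, a list of three; "turn": the turn about the world's z in degrees. In form: {"translation": [[x, y, z], ...], "turn": [turn, ...]}. A call has 1 to 12 rows; each row is the pose to reach, as a shift and turn from the pose measured when the call began; what a row does not reach only later rows make up. A row lasts 1/12 s, in which the tool goes at most 41.7 mm and 7.16 degrees, less where a joint would pass 70% of its speed; a pose out of reach is approached as far as the arm can. A call with a gripper value outside its range is refused whole. "grip" is the finger opening in mm, from 0 to 85.4, set as the call begins (left out, the last holds). The fingers move at their own pace and stop on an object; "grip_force" is the grip in N (left out, the last holds). Time passes only in rows, so rows that repeat a pose let the fingers close. It gives the time, the measured TCP pose, the force and the opening at its end, in the units of the state.
- manip.get_obs(): the state, without advancing time (a new reading comes with each control period).
- manip.camera(name): name is "scene" or "side" or "wrist"; returns a dict with "frame" (480x640x3 uint8, red, green, blue), "mtx" (3x3 intrinsics, pixels), "k1" (the pictures are not rectified: a ray, as slopes to the right and down, at radius r is drawn at 1 + k1 r^2 times it, then the intrinsics apply), "pose" (4x4, takes a point from camera to world coordinates). Camera axes: x right, y down, z forward; pixel columns grow to the right and rows downward; lengths in m; the calibration is good to about 2 mm. A picture is of the moment at which its call begins. There is no depth.
- manip.hand_in(): hands the job in, once; it reports no verdict.
Trained networks look in a picture, given as the dict that the camera call returned (one of the last four; its "shot" number tells which), for a name from the list of things; names that differ only in an ending like _2 or _b are one class to them, and where a whole thing is asked for, a point or a joint stands for the part that bears it (a point fixed in the world has none). Each returns a list of dicts, best first, with "confidence" (0 to 1); they miss things now and then, are a little off and sometimes report something else, mostly with a low value. They report only what shows in the picture. A call takes as long as a camera call. They do not tell look-alikes from the thing itself.
- manip.outline_of(picture, label): "mask" (480x640 bool, what is visible of it) and "extent" ([left, top, right, bottom] in pixels, round what is visible of it).
- manip.pinpoint(picture, label): "at" ([column, row] in pixels: a listed point, or the origin of a listed thing).
The state is a dict: "clock": time; "joint_pos": joint angles; "joint_velocities": joint speeds; "tau": joint torques, N m; "position": TCP position; "ee_rot": TCP orientation; "ft_force": force on the tool from outside, world axes, zero at the start; "torque": the same for the moment, N m; "grip_width": opening from 0.0 (shut) to 1.0 (fully open).
Only numpy, scipy, OpenCV 4.12 (cv2) and the standard library are available. Lean on these libraries where they do the work, as an engineer would, in place of code of your own. Each camera call takes 0.05 s, during which the arm holds its last target. There are 200 camera calls.

### The job

Demagnetise the three screwdrivers: lay each one in the nest of its own length on the sloping deck, cap end downhill, set down with care and not dropped. When all three lie in their nests, flip the black cover up until it stays open by itself, then press the button under it fully in and let it go. Leave the parts tray, the movement holder and the loupe where they are.

Things in the scene. Friction and masses are not known exactly. Their poses are not given: they have to be found in the camera images.
- demag: Fixed bench demagnetiser: grey desk-shaped housing 250 mm wide (y), 250 deep (x), 128 high. Origin: centre of its underside on the bench; x points away from its low front edge (30 mm high). From there the loading deck rises at 30 degrees over 170 mm (horizontally) to a level control strip 80 mm deep, 128 mm high. Three nests lie side by side on the deck, 75 mm apart.
- driver_short: The short screwdriver, 110 mm long, loose on the 2 mm thick bench mat, blade roughly away from the robot. Grip part 66 mm: hexagonal aluminium handle, 16 mm over flats, with an 8 mm long black swivel cap on its end; then 44 mm of 5 mm steel shaft and blade. Origin on the axis, mid grip part, 8 mm above the mat; x towards the blade. The three differ only in length; 35 to 90 g.
- driver_medium: The medium screwdriver, 140 mm long, loose on the 2 mm thick bench mat, blade roughly away from the robot. Grip part 96 mm: hexagonal aluminium handle, 16 mm over flats, with an 8 mm long black swivel cap on its end; then 44 mm of 5 mm steel shaft and blade. Origin on the axis, mid grip part, 8 mm above the mat; x towards the blade. The three differ only in length; 35 to 90 g.
- driver_long: The long screwdriver, 170 mm long, loose on the 2 mm thick bench mat, blade roughly away from the robot. Grip part 126 mm: hexagonal aluminium handle, 16 mm over flats, with an 8 mm long black swivel cap on its end; then 44 mm of 5 mm steel shaft and blade. Origin on the axis, mid grip part, 8 mm above the mat; x towards the blade. The three differ only in length; 35 to 90 g.
- nest_short: Nest for the short screwdriver: black strip, white blocks. Origin: middle of its pocket's floor; x up the slope, z square out of it. Pocket 74 mm long, 23 wide; foot and shoulder blocks 14 mm high, cheeks 11 high and 11 long only at its ends, sides open between for fingers. A 13 mm gap uphill takes the shaft: cap downhill. The driver's origin then lies 8 mm above this origin (play 4 mm in x, 3 in y).
- nest_medium: Nest for the medium screwdriver: black strip, white blocks. Origin: middle of its pocket's floor; x up the slope, z square out of it. Pocket 104 mm long, 23 wide; foot and shoulder blocks 14 mm high, cheeks 11 high and 11 long only at its ends, sides open between for fingers. A 13 mm gap uphill takes the shaft: cap downhill. The driver's origin then lies 8 mm above this origin (play 4 mm in x, 3 in y).
- nest_long: Nest for the long screwdriver: black strip, white blocks. Origin: middle of its pocket's floor; x up the slope, z square out of it. Pocket 134 mm long, 23 wide; foot and shoulder blocks 14 mm high, cheeks 11 high and 11 long only at its ends, sides open between for fingers. A 13 mm gap uphill takes the shaft: cap downhill. The driver's origin then lies 8 mm above this origin (play 4 mm in x, 3 in y).
- guard (a joint): Angle of the black cover over the button, rad: 0 shut, 1.9 open at its stop. A box 56 mm long, 48 wide, 34 high, open below, hinged along its far lower edge, with an 8 mm finger lip at the top of its near side. It swings up and away from the robot; 40 g, hardly any friction; let go below 0.7 rad it falls shut, above 1.1 it falls open and stays.
- guard_hinge (a point): Middle of the cover's hinge line (line parallel to y of the demagnetiser), 1 mm above the level control strip.
- guard_front (a point): Point of the cover between its two side walls, near its front: 46 mm in front of the hinge line and 22 mm above it while shut (12 mm below the cover's top). The side walls can be pinched here, 48 mm over the outside; it moves with the cover.
- pulse (a joint): Travel of the push button, m: 0 out, 0.005 fully in; springs back; fully in takes about 5 N.
- pulse_top (a point): Centre of the white button's top, 22 mm in diameter, 21 mm above the level control strip, under the shut cover, 28 mm in front of the hinge line. It is pressed straight down. The black collar around it is 38 mm in diameter and 12 mm high.
- parts_tray: Bystander: round aluminium parts tray with wells, 136 mm in diameter, 13 mm high; origin at the centre of its underside.
- movement_holder: Bystander: watch movement in a round steel holder, 74 mm wide over its clamp, 24 mm high; origin at the centre of its underside.
- loupe: Bystander: black eyeglass loupe standing on its wide end, 37 mm in diameter, 28 mm high; origin at the centre of its underside.
Things that resemble listed ones, but are neither listed nor needed, are in the scene too. What is shaped like the driver_medium but pink is not meant. What is shaped like the driver_long but green or orange is not meant.

How it is judged:
By the outcome, as a careful person would: the job done as asked, in the order asked, and still so for the second after the job is handed in, with the robot touching nothing.
It also fails if it takes over 72 s, if anything falls off the work surface, if the arm or the gripper's body presses on something with over 40 N, if the wrist force passes 120 N, or if a joint passes its speed limit or range.

## Working session

There is one attempt and no reset: what is moved stays moved. The work goes in short steps, Python scripts to look and compute and a tool call to move; the robot and the scene stay as the last step left them, time stands still between calls to the robot, and variables do not carry over. Pictures are saved under pics/ and viewed, about 8 in all and at most 12, crops included, and the job is handed in when it is done.

Besides the shell and the picture viewer there is one more tool, called after ">>>" as name(argument=value, ...) on one line, values as JSON. jog_arm: Moves the arm, as the interface text tells. Its arguments: {"type":"object","properties":{"translation":{"type":"array"},"turn":{"type":"array"},"grip":{"type":"number"},"grip_force":{"type":"number"}},"required":["translation","turn"]}

```bash
ls; mkdir -p pics
cat > h.py <<'E'
import numpy as np, cv2
from workcell import manip
from scipy.spatial.transform import Rotation as R
def ray(p,uv):
    K=np.array(p['mtx']);k=p['k1'];d=np.array([(uv[0]-K[0,2])/K[0,0],(uv[1]-K[1,2])/K[1,1]])
    s=d.copy()
    for _ in range(30): s=d/(1+k*(s@s))
    T=np.array(p['pose']);v=T[:3,:3]@np.array([s[0],s[1],1]);return T[:3,3],v/np.linalg.norm(v)
def onz(p,uv,z):
    o,v=ray(p,uv);return o+v*(z-o[2])/v[2]
def proj(p,X):
    T=np.array(p['pose']);K=np.array(p['mtx']);c=T[:3,:3].T@(np.array(X)-T[:3,3]);s=c[:2]/c[2];s=s*(1+p['k1']*(s@s));return np.array([K[0,0]*s[0]+K[0,2],K[1,1]*s[1]+K[1,2]])
def tri(ps,uvs):
    A=np.zeros((3,3));b=np.zeros(3)
    for p,u in zip(ps,uvs):
        o,v=ray(p,u);M=np.eye(3)-np.outer(v,v);A+=M;b+=M@o
    return np.linalg.solve(A,b)
def save(p,n): cv2.imwrite('pics/'+n+'.png',cv2.cvtColor(p['frame'],cv2.COLOR_RGB2BGR))
E
python3 - <<'E'
from h import *
np.set_printoptions(precision=3,suppress=True)
o=manip.get_obs();print(o,manip.hold_point_z)
ims=[]
for n in ['scene','side']:
    p=manip.camera(n);ims.append(p);print(n,np.array(p['pose']).round(3).tolist(),p['mtx'],p['k1'])
    save(p,n)
    for l in ['demag','driver_short','driver_medium','driver_long','nest_short','nest_medium','nest_long','guard_hinge','guard_front','pulse_top','parts_tray','movement_holder','loupe']:
        print(l,[(np.round(d['at']).tolist(),round(d['confidence'],2)) for d in manip.pinpoint(p,l)][:5])
E
```

```text
pics
{'clock': 0.0, 'joint_pos': array([-1.159,  0.333, -0.065,  1.461,  0.022,  1.35 , -0.089]), 'joint_velocities': array([ 0.002, -0.001, -0.   ,  0.   ,  0.001, -0.   , -0.   ]), 'tau': array([ -0.001, -62.542,   0.049, -39.161,   0.016,   0.01 ,  -0.   ]), 'position': array([0.263, 0.567, 0.231]), 'ee_rot': array([ 0.216,  0.976, -0.001, -0.   ]), 'ft_force': array([ 0.828, -0.298,  0.328]), 'torque': array([-0.037, -0.041, -0.032]), 'grip_width': 1.000129239760769} 0.0187
scene [[0.092, 0.772, -0.629, 1.518], [0.996, -0.075, 0.053, -0.199], [-0.006, -0.631, -0.776, 1.425], [0.0, 0.0, 0.0, 1.0]] [[575.829   0.    321.134]
 [  0.    575.829 236.522]
 [  0.      0.      1.   ]] -0.1398707317598824
demag [([409.0, 286.0], 0.62)]
driver_short [([307.0, 251.0], 0.61)]
driver_medium [([245.0, 277.0], 0.58), ([184.0, 264.0], 0.54)]
driver_long [([132.0, 278.0], 0.67), ([260.0, 192.0], 0.56), ([270.0, 263.0], 0.48)]
nest_short [([425.0, 245.0], 0.88)]
nest_medium [([402.0, 253.0], 0.69)]
nest_long [([379.0, 259.0], 0.6)]
guard_hinge [([410.0, 295.0], 0.97)]
guard_front [([408.0, 279.0],
[... 268 characters left out ...]
  326.212]
 [  0.    475.759 238.235]
 [  0.      0.      1.   ]] 0.003362920949649488
demag [([345.0, 214.0], 0.7)]
driver_short [([315.0, 281.0], 0.66)]
driver_medium [([362.0, 335.0], 0.89), ([350.0, 405.0], 0.68), ([263.0, 176.0], 0.31)]
driver_long [([218.0, 334.0], 0.89), ([388.0, 476.0], 0.85), ([324.0, 200.0], 0.69), ([334.0, 308.0], 0.61)]
nest_short [([313.0, 186.0], 0.68)]
nest_medium [([326.0, 199.0], 0.63)]
nest_long [([332.0, 213.0], 0.69), ([335.0, 308.0], 0.44)]
guard_hinge [([390.0, 179.0], 0.66)]
guard_front [([374.0, 175.0], 0.93)]
pulse_top []
parts_tray [([426.0, 273.0], 0.57)]
movement_holder [([303.0, 160.0], 0.66)]
loupe [([388.0, 178.0], 0.73), ([262.0, 174.0], 0.6)]
```

View pics/scene.png

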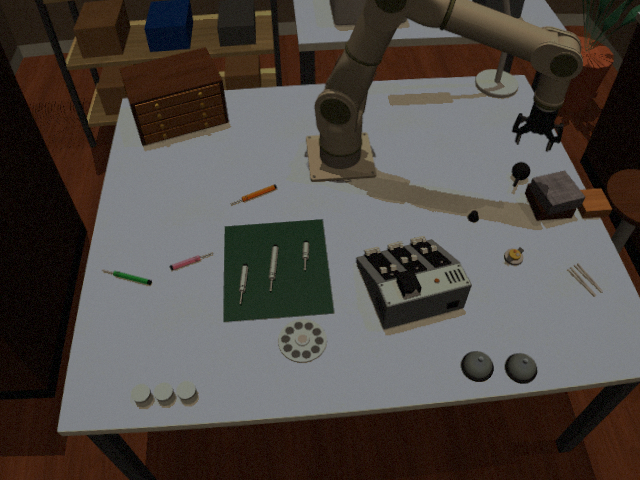

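View pics/side.png

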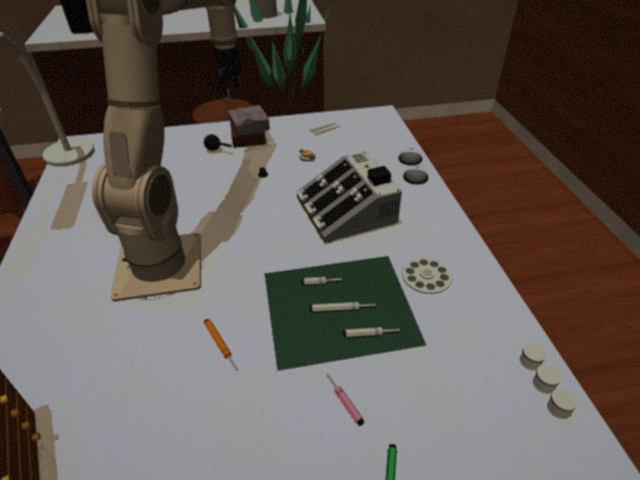

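Scene view: three silver drivers are on the green mat, short (307,251), long (273,263) and medium (243,280). The coloured decoys are off the mat. The demagnetiser is at (410,285) with its deck facing the robot, and the guard is at (408,283). The side view agrees. Next I triangulate.

```bash
cat > m.py <<'E'
from h import *
np.set_printoptions(precision=4,suppress=True)
S=manip.camera('scene');D=manip.camera('side')
def top(p,l): 
    r=manip.pinpoint(p,l); return [np.array(d['at']) for d in r]
P={}
for l in ['demag','nest_short','nest_medium','nest_long','guard_hinge','guard_front','parts_tray','movement_holder','loupe']:
    best=None
    for a in top(S,l):
        for b in top(D,l):
            X=tri([S,D],[a,b]);e=np.linalg.norm(proj(S,X)-a)+np.linalg.norm(proj(D,X)-b)
            if best is None or e<best[1]: best=(X,e)
    if best: P[l]=best[0];print(l,best[0],round(best[1],1))
for p,n in((S,'S'),(D,'D')):
    for l in ['driver_short','driver_medium','driver_long']:
        for d in manip.outline_of(p,l)[:4]:
            m=d['mask'];v,u=np.nonzero(m)
            if len(u)<10: continue
            W=np.array([onz(p,(a,b),0.010)[:2] for a,b in zip(u,v)])
            c=W.mean(0);w,V=np.linalg.eigh(np.cov((W-c).T));ax=V[:,1]*np.sign(V[0,1]);t=(W-c)@ax
            print(n,l,round(d['confidence'],2),'c',c,'yaw',np.degrees(np.arctan2(ax[1],ax[0])).round(1),'L',np.ptp(t).round(3),'ends',c+ax*t.min(),c+ax*t.max(), p['frame'][m].mean(0).round())
E
python3 m.py
```

```text
demag [ 0.5764  0.1369 -0.0085] 0.7
nest_short [0.4764 0.1951 0.0693] 0.8
nest_medium [0.5016 0.1306 0.0651] 1.5
nest_long [0.5376 0.0656 0.0676] 0.6
guard_hinge [0.6961 0.1103 0.1323] 2.8
guard_front [0.6522 0.1063 0.161 ] 3.6
parts_tray [ 0.7341 -0.1791 -0.004 ] 2.4
movement_holder [ 0.4978  0.499  -0.0037] 0.4
loupe [ 0.3306  0.3993 -0.0011] 1.7
S driver_short 0.67 c [ 0.4221 -0.155 ] yaw -5.6 L 0.082 ends [ 0.3809 -0.151 ] [ 0.463 -0.159] [88. 87. 75.]
S driver_medium 0.68 c [ 0.5158 -0.3502] yaw -6.6 L 0.138 ends [ 0.4569 -0.3434] [ 0.5937 -0.3592] [91. 90. 78.]
S driver_medium 0.6 c [ 0.4323 -0.5261] yaw -69.5 L 0.134 ends [ 0.4037 -0.4497] [ 0.4505 -0.5749] [109.  70.  72.]
S driver_long 0.77 c [ 0.1583 -0.2938] yaw -67.3 L 0.129 ends [ 0.1339 -0.2356] [ 0.1839 -0.355 ] [114.  65.  27.]
S driver_long 0.74 c [ 0.4755 -0.6894] yaw 68.8 L 0.129 ends [ 0.4513 -0.7516] [ 0.4982 -0.6309] [34. 80. 39.]
S driver_long 0.66 c [ 0.4643 -0.2573] yaw -7.1 L 0.166 ends [ 0.3917 -0.2482] [ 0.5563 -0.2688] [94. 93. 80.]
D driver_short 0.68 c [ 0.4272 -0.1537] yaw -6.2 L 0.104 ends [ 0.3885 -0.1495] [ 0.4921 -0.1607] [105. 100.  87.]
D driver_short 0.44 c [0.5069 0.4875] yaw 87.8 L 0.076 ends [0.5055 0.4499] [0.5084 0.5259] [101.  85.  61.]
D driver_medium 0.73 c [ 0.4305 -0.5276] yaw -70.6 L 0.137 ends [ 0.4025 -0.4484] [ 0.448  -0.5772] [130.  84.  90.]
D driver_medium 0.62 c [ 0.5117 -0.3479] yaw -6.1 L 0.094 ends [ 0.4625 -0.3426] [ 0.5561 -0.3527] [122. 115. 101.]
D driver_long 0.94 c [ 0.4583 -0.2552] yaw -7.2 L 0.163 ends [ 0.3943 -0.2471] [ 0.5565 -0.2677] [118. 111.  97.]
D driver_long 0.83 c [ 0.4852 -0.6625] yaw 68.7 L 0.07 ends [ 0.473  -0.6939] [ 0.4984 -0.6285] [41. 94. 46.]
D driver_long 0.75 c [ 0.1607 -0.2999] yaw -66.9 L 0.178 ends [ 0.1299 -0.2278] [ 0.1998 -0.3916] [136.  90.  50.]
```

>>> jog_arm(translation=[[20,-40,30],[40,-80,60],[55,-118,90],[70,-155,120],[87,-194,130],[104,-233,130],[120,-272,130],[136,-311,130],[152,-350,130],[168,-389,130],[184,-428,130],[197,-467,130]], turn=[2,4,6,8,10,12,14,16,18,18,18,18])

```text
clock: 3.8
position: [0.446, 0.1372, 0.3616]
ee_rot: [0.06, 0.998, 0.0, 0.0]
ft_force: [1.4, 1.1, -0.5]
grip_width: 1.0
```

>>> jog_arm(translation=[[0,0,0],[0,0,0]], turn=[0,0])

```text
clock: 3.97
position: [0.4467, 0.1346, 0.362]
ee_rot: [0.063, 0.998, 0.001, 0.001]
ft_force: [-1.0, 0.5, 0.3]
grip_width: 1.0
```

```bash
cat > w.py <<'E'
import sys
from h import *
np.set_printoptions(precision=4,suppress=True)
p=manip.camera('wrist');o=manip.get_obs();print(o['clock'],o['position'],'jaw',np.degrees(np.arctan2(*R.from_quat(o['ee_rot']).as_matrix()[:2,1][::-1])).round(1));print(np.array(p['pose']),p['mtx'][0][0],p['k1'])
save(p,sys.argv[1])
for l in sys.argv[2:]:
    for d in manip.pinpoint(p,l)[:3]:
        print(l,np.round(d['at'],1),round(d['confidence'],2),[onz(p,d['at'],z)[:2].round(4).tolist() for z in (.01,.07,.08,.13)])
E
python3 w.py w1 demag nest_short nest_medium nest_long guard_hinge guard_front
```

```text
4.0167 [0.4461 0.1368 0.3618] jaw 83.0
[[ 0.1245  0.9454  0.3013  0.3686]
 [ 0.9922 -0.1191 -0.0365  0.1447]
 [ 0.0014  0.3035 -0.9528  0.5054]
 [ 0.      0.      0.      1.    ]] 431.05883607785154 -0.036145938628631066
nest_short [377.6 211.5] 0.56 [[0.4943, 0.2081], [0.479, 0.2004], [0.4765, 0.1991], [0.4638, 0.1927]]
nest_medium [310.2 240.9] 0.92 [[0.5203, 0.1247], [0.5019, 0.1271], [0.4989, 0.1275], [0.4836, 0.1295]]
nest_medium [249.3 280.7] 0.22 [[0.5621, 0.0433], [0.5387, 0.0556], [0.5348, 0.0576], [0.5152, 0.0679]]
nest_long [249.  280.8] 0.62 [[0.5622, 0.0429], [0.5388, 0.0552], [0.5348, 0.0573], [0.5153, 0.0676]]
guard_front [306.5 408.8] 0.64 [[0.7604, 0.0892], [0.7129, 0.0959], [0.705, 0.097], [0.6655, 0.1026]]
```

View pics/w1.png

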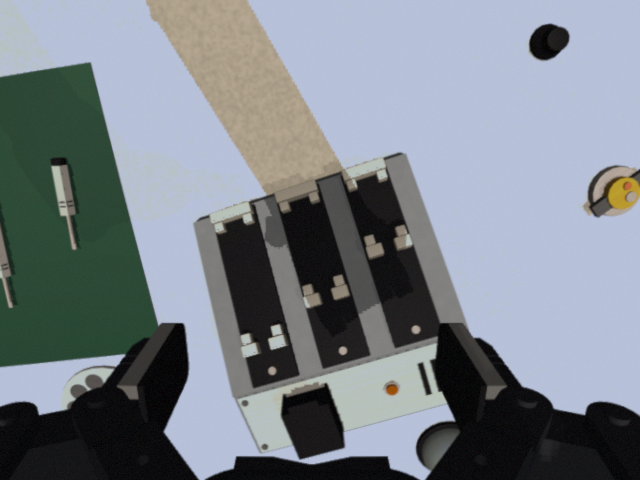

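```bash
cat > fit.py <<'E'
from h import *
from scipy.optimize import least_squares
np.set_printoptions(precision=4,suppress=True)
import json
p=manip.camera('wrist');T=np.array(p['pose'])
L=np.array([[-125,-125,30],[-125,125,30],[45,-125,128],[125,-125,128]])/1000.
U=np.array([[195,222],[405,155],[237,398],[262,452]])
W=lambda q,X: np.array([q[0]+np.cos(q[2])*X[0]-np.sin(q[2])*X[1],q[1]+np.sin(q[2])*X[0]+np.cos(q[2])*X[1],X[2]])
f=lambda q:np.concatenate([proj(p,W(q,X))-u for X,u in zip(L,U)])
r=least_squares(f,[.58,.137,.4]);q=r.x;print(q,np.degrees(q[2]),r.fun.round(1))
# nests on deck plane
c,s=np.cos(q[2]),np.sin(q[2])
def deck(uv,off=0.):  # intersect with plane z=0.03+tan30*(xl+.125)+off/cos30
    o,v=ray(p,uv);xl=lambda P:c*(P[0]-q[0])+s*(P[1]-q[1]);t=np.tan(np.pi/6)
    g=lambda k:(o+k*v)[2]-.03-t*(xl(o+k*v)+.125)-off/np.cos(np.pi/6)
    k=-g(0)/(g(1)-g(0));P=o+k*v;return np.array([xl(P),-s*(P[0]-q[0])+c*(P[1]-q[1]),P[2]]),P
for n in ['nest_short','nest_medium','nest_long']:
    for d in manip.pinpoint(p,n)[:1]:
        print(n,d['at'],*deck(d['at'],.002))
for n,uv in dict(footL=(235,217),footM=(299,193),footS=(366,174),shL1=(250,350),shL2=(279,342),shM1=(313,301),shM2=(341,293),shS1=(376,252),shS2=(404,243)).items(): print(n,*deck(uv,.014))
json.dump(q.tolist(),open('q.json','w'))
E
python3 fit.py
```

```text
[0.5731 0.1488 0.204 ] 11.686761641570342 [-0.3  1.   2.2 -2.4 -1.9 -0.8  0.1  3.1]
nest_short [371.5, 212.9] [-0.0802  0.0678  0.0582] [0.4808 0.1989 0.0582]
nest_medium [309.6, 243.6] [-0.0703 -0.0049  0.0639] [0.5052 0.1297 0.0639]
nest_long [245.3, 282.0] [-0.0538 -0.0837  0.0734] [0.5373 0.0559 0.0734]
footL [-0.1203 -0.0739  0.0489] [0.4702 0.052  0.0489]
footM [-0.123   0.0006  0.0473] [0.4525 0.1245 0.0473]
footS [-0.1201  0.0745  0.049 ] [0.4404 0.1974 0.049 ]
shL1 [ 0.0019 -0.093   0.1194] [0.5938 0.0581 0.1194]
shL2 [ 0.0023 -0.0617  0.1197] [0.5879 0.0888 0.1197]
shM1 [-0.0234 -0.0168  0.1048] [0.5536 0.1275 0.1048]
shM2 [-0.0229  0.0128  0.1051] [0.548  0.1567 0.1051]
shS1 [-0.0484  0.0589  0.0904] [0.5138 0.1967 0.0904]
shS2 [-0.0486  0.0884  0.0903] [0.5076 0.2255 0.0903]
```

w1 shows the deck from above with the nests' foot blocks in front. The shoulders are at long (250–279,346), medium (313–341,297) and short (376–404,248). The guard is at (313,420), and the demag yaw is about 11.7°. Next stop is above the short driver.

>>> jog_arm(translation=[[-3,-32,-20],[-6,-64,-44],[-9,-96,-68],[-12,-128,-92],[-15,-160,-116],[-18,-192,-140],[-21,-224,-164],[-24,-256,-188],[-26,-290,-212],[-26,-290,-212],[-26,-290,-212]], turn=[0,0,0,0,0,0,0,0,0,0,0], grip=50, grip_force=25)

```text
clock: 5.43
position: [0.4188, -0.1539, 0.1485]
ee_rot: [0.062, 0.998, 0.0, -0.001]
ft_force: [-0.1, 0.8, 1.2]
grip_width: 0.586
```

```bash
cat > d.py <<'E'
import sys
from h import *
np.set_printoptions(precision=4,suppress=True)
p=manip.camera('wrist');o=manip.get_obs();print(o['clock'],o['position'],'jaw',np.degrees(np.arctan2(*R.from_quat(o['ee_rot']).as_matrix()[:2,1][::-1])).round(1))
save(p,sys.argv[1])
l=sys.argv[2]
for d in manip.pinpoint(p,l)[:3]: print('pin',np.round(d['at'],1),round(d['confidence'],2),onz(p,d['at'],.010)[:2])
for d in manip.outline_of(p,l)[:2]:
    v,u=np.nonzero(d['mask']);W=np.array([onz(p,(a,b),0.012)[:2] for a,b in zip(u,v)])
    c=W.mean(0);w,V=np.linalg.eigh(np.cov((W-c).T));ax=V[:,1]*np.sign(V[0,1]);t=(W-c)@ax
    print(round(d['confidence'],2),d['extent'],'yaw',np.degrees(np.arctan2(ax[1],ax[0])).round(1),'L',np.ptp(t).round(3),'ends',c+ax*t.min(),c+ax*t.max())
E
python3 d.py d1 driver_short
```

```text
5.4833 [ 0.4197 -0.1526  0.1494] jaw 83.0
pin [308.2 230.9] 0.63 [ 0.4193 -0.1558]
0.91 [295.0, 176.2, 322.9, 331.8] yaw -6.3 L 0.111 ends [ 0.3834 -0.1504] [ 0.4941 -0.1626]
```

View pics/d1.png

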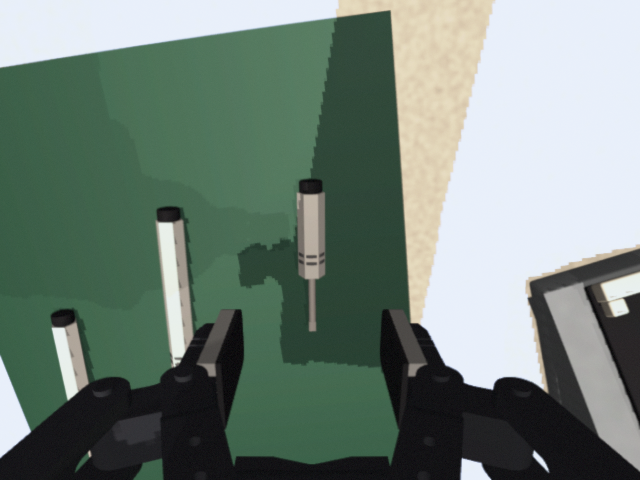

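d1: the short driver is centred at (310,235), cap at the top and blade down, with both fingers clear of it.

>>> jog_arm(translation=[[-3,-2,-35],[-3,-2,-75],[-3,-2,-110],[-3,-2,-130],[-3,-2,-130],[-3,-2,-130]], turn=[0.7,0.7,0.7,0.7,0.7,0.7])

```text
clock: 6.08
position: [0.4178, -0.1528, 0.0204]
ee_rot: [0.052, 0.999, 0.0, 0.0]
ft_force: [1.0, -0.2, -0.1]
grip_width: 0.588
```

```bash
cat > s.py <<'E'
from h import *
import sys
np.set_printoptions(precision=4,suppress=True)
P=[]
for i in range(int(sys.argv[1]) if len(sys.argv)>1 else 3):
    manip.camera('wrist');o=manip.get_obs();P.append(np.r_[o['position'],np.degrees(np.arctan2(*R.from_quat(o['ee_rot']).as_matrix()[:2,1][::-1])),o['ft_force'],o['grip_width']*85.4])
print(o['clock'],np.mean(P,0),P[-1][:3])
E
python3 s.py
```

```text
6.2333 [ 0.419  -0.1533  0.0217 83.9672  0.4766  0.2186 -0.0807 49.8874] [ 0.4192 -0.1533  0.0219]
```

>>> jog_arm(translation=[[-1,-1,-8],[-2,-1.5,-15],[-2,-1.5,-15],[-2,-1.5,-15]], turn=[0,0,0,0])

```text
clock: 6.57
position: [0.4169, -0.1549, 0.0067]
ee_rot: [0.053, 0.999, 0.001, 0.002]
ft_force: [0.7, 0.2, 0.2]
grip_width: 0.584
```

>>> jog_arm(translation=[[0,0,0],[0,0,0],[0,0,0],[0,0,0],[0,0,0],[0,0,0],[0,0,0]], turn=[0,0,0,0,0,0,0], grip=5, grip_force=25)

```text
clock: 7.15
position: [0.417, -0.155, 0.0069]
ee_rot: [0.053, 0.999, 0.001, 0.002]
ft_force: [-2.0, -0.0, 5.4]
grip_width: 0.199
```

```bash
python3 s.py
```

```text
7.3 [ 0.417  -0.1549  0.0069 83.9341 -1.6724 -0.3803  5.6459 16.7332] [ 0.417  -0.1549  0.0069]
```

>>> jog_arm(translation=[[0,0,15],[0,0,40],[0,20,75],[4,50,110],[10,85,140],[17,122,160],[24,160,180],[31,200,193],[39,240,193],[47,280,193],[55,320,193],[62,360,193]], turn=[0,0,0,2,4,6,8,10,12,14,16,17.8])

```text
clock: 8.3
position: [0.4775, 0.1989, 0.1999]
ee_rot: [-0.103, 0.995, 0.001, 0.002]
ft_force: [0.6, -1.0, -0.0]
grip_width: 0.196
```

>>> jog_arm(translation=[[0,0,0],[0,0,0]], turn=[0,0])

```text
clock: 8.47
position: [0.4769, 0.2016, 0.199]
ee_rot: [-0.106, 0.994, 0.001, 0.002]
ft_force: [0.4, -0.6, -0.6]
grip_width: 0.2
```

```bash
python3 s.py 1; python3 d.py p1 driver_short
python3 - <<'E'
from h import *
p=manip.camera('wrist');print(np.array(p['pose']).round(4).tolist())
E
```

```text
8.5167 [  0.4772   0.1994   0.1992 101.9253   0.0469  -0.2634  -0.268   16.8345] [0.4772 0.1994 0.1992]
8.5667 [0.4774 0.1982 0.1995] jaw 101.8
pin [309.4 337.1] 0.63 [0.5872 0.222 ]
0.66 [0.0, 155.3, 384.6, 480.0] yaw -53.8 L 0.457 ends [0.4458 0.254 ] [ 0.7156 -0.1145]
0.62 [286.3, 244.8, 337.7, 464.6] yaw 11.9 L 0.222 ends [0.5046 0.2063] [0.7216 0.2521]
[[-0.2041, 0.932, 0.2996, 0.4001], [0.9789, 0.1937, 0.0645, 0.1818], [0.0021, 0.3064, -0.9519, 0.343], [0.0, 0.0, 0.0, 1.0]]
```

View pics/p1.png

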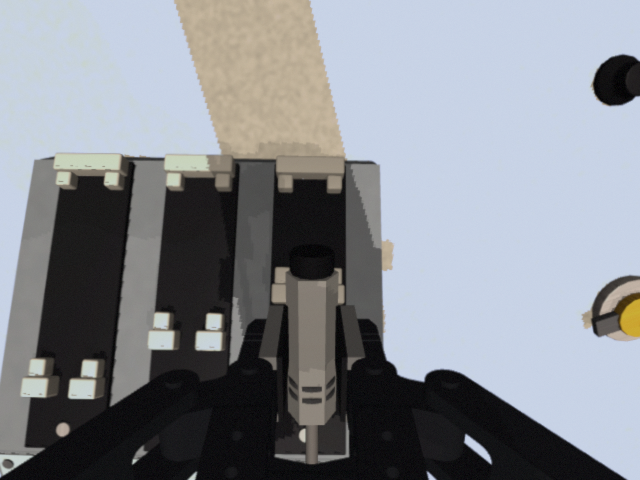

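```bash
python3 -c "
import cv2
a=cv2.imread('pics/p1.png')[145:310,20:390];cv2.imwrite('pics/p1c.png',cv2.convertScaleAbs(cv2.resize(a,None,fx=2.1,fy=2.1,interpolation=cv2.INTER_CUBIC),alpha=1.3))"
```

```text
(no output)
```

View pics/p1c.png

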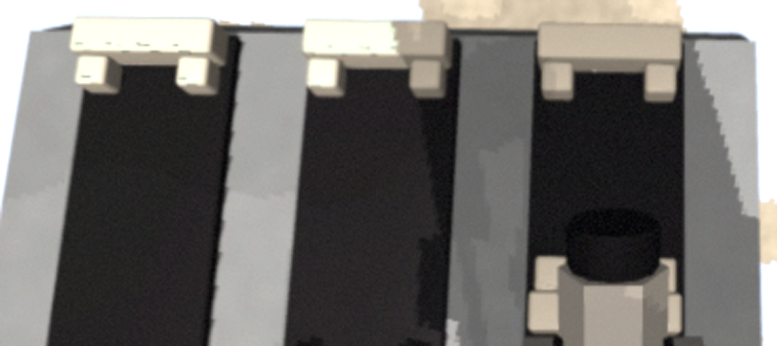

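```bash
cat > f2.py <<'E'
from h import *
np.set_printoptions(precision=4,suppress=True)
p=manip.camera('wrist');o=manip.get_obs()
q=[.5731,.1488,.204]
F={'S':(310,179.3),'M':(197,177),'L':(91,176.5)};hl={'S':.037,'M':.052,'L':.067}
for st in (0.,.002,.004):
  for _ in range(6):
    c,s=np.cos(q[2]),np.sin(q[2])
    W={}
    for k,uv in F.items():
        oo,v=ray(p,uv);t=np.tan(np.pi/6)
        g=lambda a:(oo+a*v)[2]-.03-t*(c*((oo+a*v)[0]-q[0])+s*((oo+a*v)[1]-q[1])+.125)-st/np.cos(np.pi/6)
        a=-g(0)/(g(1)-g(0));W[k]=oo+a*v
    d=W['S']-W['L'];q[2]=np.arctan2(-d[0],d[1])
    # front corners
    A,B=onz(p,(37,160),.03),onz(p,(380.5,162.5),.03);m=(A+B)/2
    yawc=np.arctan2(-(B-A)[0],(B-A)[1]);q[2]=.5*q[2]+.5*yawc
    c,s=np.cos(q[2]),np.sin(q[2]);q[0]=m[0]+.125*c;q[1]=m[1]+.125*s
  print(st,'q',np.array(q),np.degrees([q[2],yawc]),'width',np.linalg.norm(B-A),'sp',np.linalg.norm(d))
  for k in W:
    C=W[k]+hl[k]*np.array([c*.866,s*.866,.5]);r=C-np.array([q[0],q[1],0]);print(k,C,'local',c*r[0]+s*r[1],-s*r[0]+c*r[1])
print(o['position'])
for X in ([0,0,0],): print('TCP px',proj(p,o['position']))
E
python3 f2.py
```

```text
0.0 q [0.5745 0.1406 0.1921] [11.0086 11.1504] width 0.24956158533864967 sp 0.15718029767466937
S [0.4804 0.1978 0.0551] local -0.0814879038397501 0.07412073241452065
M [0.5079 0.1209 0.0622] local -0.06915403738280114 -0.006549555243604972
L [0.5355 0.0484 0.0699] local -0.055897132005155226 -0.0830589226905352
0.002 q [0.5745 0.1406 0.1921] [11.0086 11.1504] width 0.24956158533864967 sp 0.1560973569184907
S [0.48   0.1977 0.0572] local -0.08183084372199223 0.07411861766458097
M [0.5074 0.1214 0.0644] local -0.06949245664244848 -0.005995867894037717
L [0.535  0.0494 0.072 ] local -0.05623739019481967 -0.08197810111164594
0.004 q [0.5745 0.1406 0.1921] [11.0086 11.1504] width 0.24956158533864967 sp 0.15501441620093057
S [0.4797 0.1976 0.0593] local -0.08217378360969055 0.07411650291372965
M [0.507  0.1219 0.0665] local -0.06983087590162643 -0.005442180546823286
L [0.5344 0.0504 0.0741] local -0.05657764837846538 -0.08089727957211165
[0.4776 0.1977 0.2   ]
TCP px [309.8229 329.0647]
```

p1 and its crop: the held driver is centred over the short nest, its axis at col 311 and the nest cheeks at about col 310. Next is a pre-approach downhill and above. Then I come in along the slope normal so the blade tip tilts the driver in the grip.

>>> jog_arm(translation=[[-8,-1.5,-30],[-16,-3,-60],[-22.5,-4.5,-90],[-22.5,-4.5,-102],[-22.5,-4.5,-102],[-22.5,-4.5,-102]], turn=[-0.5,-0.8,-0.8,-0.8,-0.8,-0.8])

```text
clock: 9.27
position: [0.4552, 0.1926, 0.0983]
ee_rot: [-0.095, 0.996, 0.001, 0.002]
ft_force: [0.8, 0.3, -0.5]
grip_width: 0.191
```

```bash
python3 s.py 2
```

```text
9.3667 [  0.4561   0.1932   0.0993 100.8778  -0.094    1.2767  -0.3553  16.7927] [0.4562 0.1934 0.0995]
```

>>> jog_arm(translation=[[2,0.4,-6],[5,1,-11],[8,1.6,-17],[11,2.2,-22],[14,2.8,-27],[16,3.2,-31],[16,3.2,-31]], turn=[0,0,0,0,0,0,0])

```text
clock: 9.95
position: [0.4722, 0.1964, 0.0676]
ee_rot: [-0.095, 0.995, 0.002, 0.003]
ft_force: [-2.8, -0.6, 2.0]
grip_width: 0.197
```

```bash
python3 s.py 1
python3 - <<'E'
from h import *
p=manip.camera('wrist');save(p,'a1');q=manip.camera('side');save(q,'a1s')
a=cv2.resize(cv2.imread('pics/a1.png')[120:480,180:450],None,fx=1.5,fy=1.5);b=cv2.resize(cv2.imread('pics/a1s.png')[130:260,260:390],(390,390),interpolation=cv2.INTER_CUBIC)
c=np.zeros((540,795,3),np.uint8);c[:540,:405]=a;c[:390,405:]=b;cv2.imwrite('pics/a1c.png',c)
E
```

```text
10.0 [  0.4722   0.1964   0.068  100.8784  -2.1355   0.4647  -0.3347  16.953 ] [0.4722 0.1964 0.068 ]
```

View pics/a1c.png

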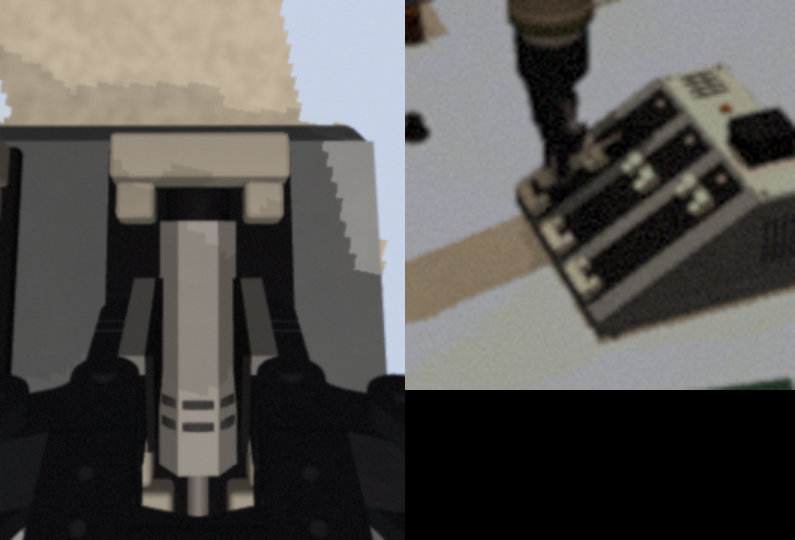

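a1c: the driver has tilted in the grip and its cap sits just inside the foot block between the cheeks. The shaft is in the shoulder gap, so I finish the seating.

>>> jog_arm(translation=[[1.5,0.5,-2],[3,0.8,-4],[4.5,1.2,-6],[5,1.3,-7],[5,1.3,-7]], turn=[0,0,0,0,0])

```text
clock: 10.52
position: [0.4759, 0.1976, 0.0631]
ee_rot: [-0.095, 0.996, 0.002, 0.001]
ft_force: [-20.5, -7.6, 33.5]
grip_width: 0.195
```

```bash
python3 s.py 2
python3 - <<'E'
from h import *
p=manip.camera('wrist');save(p,'a2')
cv2.imwrite('pics/a2c.png',cv2.resize(cv2.imread('pics/a2.png')[120:480,180:450],None,fx=1.5,fy=1.5))
E
```

```text
10.6167 [  0.4759   0.1975   0.0631 100.8692 -20.3232  -6.4874  31.8212  17.1407] [0.4759 0.1975 0.0631]
```

View pics/a2c.png

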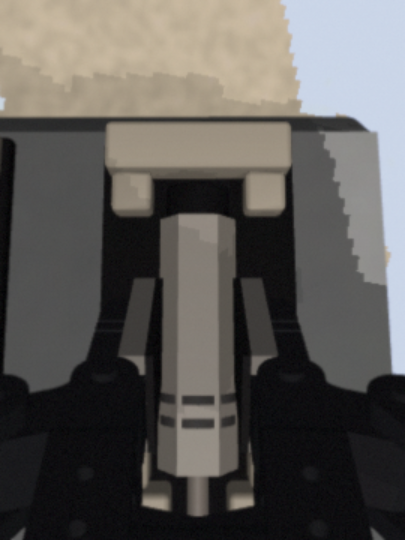

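```bash
cat > pitch.py <<'E'
import sys
from h import *
from scipy.optimize import least_squares
np.set_printoptions(precision=4,suppress=True)
# rows of cap boundary and front end (full px), half grip length
r1,r2,hl=map(float,sys.argv[1:4]);p=manip.camera('wrist');o=manip.get_obs();T=o['position'];y=np.radians(float(sys.argv[4]));u=np.array([np.cos(y),np.sin(y),0])
for e in (.001,.003,.005):
    def pts(s):
        a=u*np.cos(s[1])+np.array([0,0,np.sin(s[1])]);n=-u*np.sin(s[1])+np.array([0,0,np.cos(s[1])]);G=T+np.array([0,0,e])+a*s[0]
        return G,[G+a*(-hl+.008)+n*.008,G+a*hl+n*.008]
    r=least_squares(lambda s:[proj(p,X)[1]-v for X,v in zip(pts(s)[1],(r1,r2))],[0,.4],x_scale=[.01,.1])
    print(e,'along',r.x[0].round(4),'pitch',np.degrees(r.x[1]).round(1),'G',pts(r.x)[0],r.fun.round(1))
E
python3 pitch.py 262 436.7 .033 10.9
```

```text
0.001 along 0.0019 pitch 33.2 G [0.4775 0.1978 0.0652] [ 2.6 -2.2]
0.003 along 0.0008 pitch 32.8 G [0.4766 0.1976 0.0665] [ 1.6 -1.3]
0.005 along -0.0003 pitch 32.4 G [0.4757 0.1975 0.0679] [ 0.6 -0.5]
```

>>> jog_arm(translation=[[0,0,0.3],[0,0,0.3]], turn=[0,0])

```text
clock: 10.88
position: [0.4764, 0.1977, 0.0641]
ee_rot: [-0.095, 0.995, 0.002, 0.002]
ft_force: [0.0, 0.5, 0.1]
grip_width: 0.2
```

>>> jog_arm(translation=[[0,0,0],[0,0,0],[0,0,0],[0,0,0],[0,0,0]], turn=[0,0,0,0,0], grip=45)

```text
clock: 11.3
position: [0.4765, 0.1977, 0.064]
ee_rot: [-0.095, 0.996, 0.002, 0.002]
ft_force: [0.3, -0.9, 0.0]
grip_width: 0.527
```

>>> jog_arm(translation=[[0,0,15],[0,0,45],[0,0,85],[0,0,125],[0,0,135],[0,0,135]], turn=[0,0,0,0,0,0])

```text
clock: 11.8
position: [0.4783, 0.1986, 0.2026]
ee_rot: [-0.095, 0.995, 0.004, 0.005]
ft_force: [0.2, -0.1, 0.3]
grip_width: 0.526
```

Run:
```python
from h import *
p=manip.camera('wrist');save(p,'b1');o=manip.get_obs();print(o['clock'],o['position'])
for u in [310]: print(np.array(p['pose'])[:3,3])
```

```text
11.85 [0.47727921 0.19814492 0.20030693]
[0.39977847 0.183203   0.3452609 ]
```

View pics/b1.png

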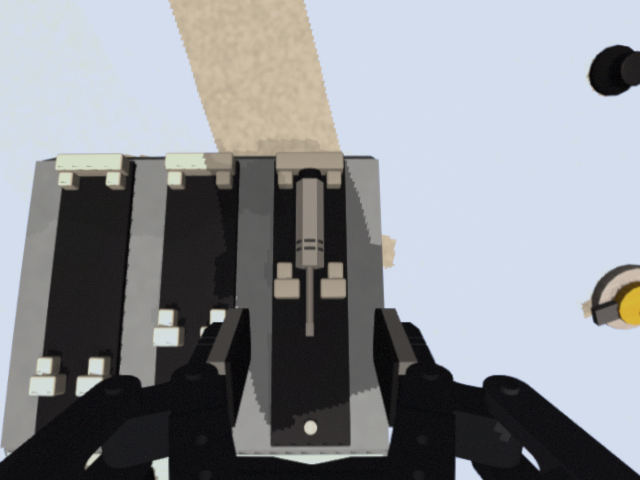

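b1: the short driver lies in its nest with the cap at the foot and the shaft through the gap at (310,270). On to the long one.

>>> jog_arm(translation=[[-2,-38,0],[-4,-76,0],[-6,-114,0],[-8,-152,0],[-10,-190,0],[-12,-228,0],[-14,-266,-5],[-16,-304,-10],[-18,-342,-20],[-20,-380,-30],[-21,-418,-40],[-22,-454,-50]], turn=[-2,-4,-6,-8,-10,-12,-14,-16,-18,-18,-18,-18])

```text
clock: 12.85
position: [0.4541, -0.2577, 0.1487]
ee_rot: [0.062, 0.998, 0.003, 0.004]
ft_force: [1.0, 0.6, 1.1]
grip_width: 0.528
```

>>> jog_arm(translation=[[0,0,0],[0,0,0]], turn=[0,0])

```text
clock: 13.02
position: [0.4519, -0.2597, 0.1466]
ee_rot: [0.065, 0.998, 0.002, 0.001]
ft_force: [0.2, 0.9, -0.1]
grip_width: 0.527
```

```bash
python3 d.py d2 driver_long;python3 d.py d2 driver_medium
```

```text
13.0667 [ 0.453  -0.2579  0.1472] jaw 82.8
pin [319.7 230. ] 0.63 [ 0.453  -0.2533]
0.74 [301.6, 132.6, 333.4, 369.7] yaw -7.4 L 0.17 ends [ 0.3907 -0.2474] [ 0.5592 -0.2693]
13.2167 [ 0.4545 -0.2562  0.1485] jaw 83.0
pin [192.2 311.9] 0.66 [ 0.506  -0.3484]
0.85 [173.5, 244.6, 208.8, 362.3] yaw -9.2 L 0.09 ends [ 0.4562 -0.3407] [ 0.5455 -0.3552]
0.65 [3.1, 178.0, 24.6, 198.4] yaw -68.2 L 0.02 ends [ 0.398  -0.4406] [ 0.4055 -0.4595]
```

>>> jog_arm(translation=[[-1,1,-35],[-1,1,-75],[-1,1,-110],[-1,1,-127],[-1,1,-127],[-1,1,-127]], turn=[-0.4,-0.4,-0.4,-0.4,-0.4,-0.4])

```text
clock: 13.82
position: [0.4537, -0.2549, 0.022]
ee_rot: [0.064, 0.998, 0.003, 0.003]
ft_force: [-0.1, -0.2, -0.1]
grip_width: 0.528
```

```bash
python3 s.py 2
```

```text
13.9167 [ 0.4547 -0.2555  0.0233 82.6189 -0.7223 -0.0176  0.4367 45.0344] [ 0.4549 -0.2556  0.0235]
```

>>> jog_arm(translation=[[-1,0.5,-8],[-1,0.5,-16.5],[-1,0.5,-16.5],[-1,0.5,-16.5]], turn=[0,0,0,0])

```text
clock: 14.25
position: [0.4537, -0.2549, 0.0068]
ee_rot: [0.064, 0.998, 0.003, 0.005]
ft_force: [1.1, 0.6, -0.5]
grip_width: 0.525
```

>>> jog_arm(translation=[[0,0,0],[0,0,0],[0,0,0],[0,0,0],[0,0,0],[0,0,0]], turn=[0,0,0,0,0,0], grip=5, grip_force=25)

```text
clock: 14.75
position: [0.4538, -0.255, 0.0071]
ee_rot: [0.064, 0.998, 0.003, 0.005]
ft_force: [-1.6, 1.2, 5.7]
grip_width: 0.196
```

```bash
python3 s.py 1
```

```text
14.8 [ 0.4538 -0.255   0.0071 82.6204 -1.2488  0.4261  6.1467 16.7437] [ 0.4538 -0.255   0.0071]
```

>>> jog_arm(translation=[[0,0,15],[0,0,40],[0,10,78],[4,30,115],[10,60,145],[16,95,170],[22,132,190],[28,170,193],[34,205,193],[40,240,193],[44,275,193],[48,305,193]], turn=[0,0,0,2,4,6,8,10,12,14,16,18.5])

```text
clock: 15.8
position: [0.5016, 0.0527, 0.2]
ee_rot: [-0.098, 0.995, 0.004, 0.005]
ft_force: [0.3, 0.6, -0.6]
grip_width: 0.196
```

>>> jog_arm(translation=[[0,0,0],[0,0,0]], turn=[0,0])

```text
clock: 15.97
position: [0.5014, 0.0547, 0.1995]
ee_rot: [-0.1, 0.995, 0.004, 0.004]
ft_force: [-0.7, -1.1, -0.4]
grip_width: 0.197
```

```bash
python3 s.py 1; python3 w.py c1 nest_long nest_medium nest_short
```

```text
16.0167 [  0.5014   0.0527   0.1997 101.3275   0.3564  -0.4221  -0.7911  16.558 ] [0.5014 0.0527 0.1997]
16.0667 [0.5015 0.0516 0.1998] jaw 101.2
[[-0.1975  0.932   0.3038  0.4232]
 [ 0.9803  0.1858  0.0672  0.0369]
 [ 0.0062  0.3111 -0.9504  0.3424]
 [ 0.      0.      0.      1.    ]] 431.05883607785154 -0.036145938628631066
nest_long [528.9 228.8] 0.39 [[0.4817, 0.2308], [0.4711, 0.1958], [0.4694, 0.19], [0.4606, 0.1608]]
nest_medium [417.9 256. ] 0.59 [[0.522, 0.1481], [0.5042, 0.128], [0.5012, 0.1247], [0.4863, 0.1079]]
nest_short [525.3 237.2] 0.7 [[0.4891, 0.2304], [0.4772, 0.1955], [0.4752, 0.1896], [0.4653, 0.1605]]
nest_short [ 15.9 385.4] 0.63 [[0.7175, -0.1811], [0.6644, -0.1417], [0.6556, -0.1352], [0.6113, -0.1024]]
```

View pics/c1.png

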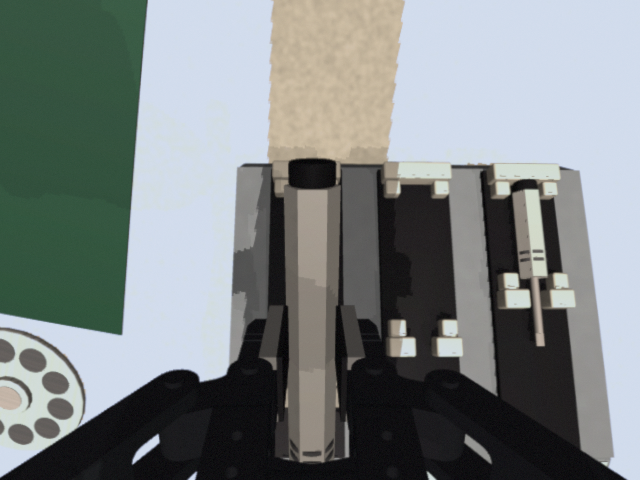

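c1: the long driver is held at col 312, while the long nest's foot centre is at about col 306.5. So I shift about 2.5 mm to −y, which agrees with the computed nest.

>>> jog_arm(translation=[[0.5,-1,-25],[0.5,-2.5,-50],[0.5,-2.5,-69],[0.5,-2.5,-71],[0.5,-2.5,-71],[0.5,-2.5,-71]], turn=[0,0,0,0,0,0])

```text
clock: 16.72
position: [0.5027, 0.0483, 0.1301]
ee_rot: [-0.097, 0.995, 0.004, 0.005]
ft_force: [-0.6, 0.2, 0.0]
grip_width: 0.197
```

```bash
python3 s.py 1
```

```text
16.7667 [  0.503    0.0485   0.1304 101.0983   0.5482  -0.5993  -1.0297  16.7894] [0.503  0.0485 0.1304]
```

>>> jog_arm(translation=[[3,1,-7],[6,2,-13],[9,2.7,-19],[12,3.2,-25],[15,3.8,-31],[18,4.4,-36],[21,4.8,-41],[23,5.2,-45],[23,5.2,-45]], turn=[0,0,0,0,0,0,0,0,0])

```text
clock: 17.52
position: [0.526, 0.0537, 0.0846]
ee_rot: [-0.097, 0.995, 0.004, 0.005]
ft_force: [-2.0, 0.2, 0.9]
grip_width: 0.2
```

```bash
python3 s.py 1
python3 - <<'E'
from h import *
p=manip.camera('wrist');save(p,'a3')
f=cv2.cvtColor(p['frame'],cv2.COLOR_RGB2GRAY).astype(int)
for r in range(150,215,5): print(r,f[r,230:400:4].tolist())
E
```

```text
17.5667 [  0.5259   0.0537   0.085  101.099   -1.4031  -0.9129   0.5943  16.6574] [0.5259 0.0537 0.085 ]
150 [168, 168, 168, 167, 155, 156, 155, 153, 175, 175, 175, 175, 175, 175, 175, 174, 175, 175, 176, 176, 177, 175, 175, 174, 175, 176, 176, 176, 175, 175, 175, 176, 176, 176, 176, 143, 106, 105, 107, 106, 104, 104, 107]
155 [168, 169, 168, 168, 166, 157, 156, 150, 177, 177, 177, 177, 176, 177, 175, 163, 159, 160, 160, 166, 176, 177, 176, 177, 176, 176, 176, 177, 176, 177, 176, 177, 177, 177, 177, 146, 109, 106, 106, 107, 107, 106, 106]
160 [168, 168, 166, 167, 167, 155, 157, 159, 177, 176, 177, 176, 177, 176, 157, 156, 159, 157, 158, 158, 158, 158, 158, 175, 177, 176, 177, 176, 177, 175, 176, 178, 177, 177, 176, 151, 105, 106, 106, 107, 107, 107, 107]
165 [167, 167, 167, 167, 167, 156, 153, 96, 116, 116, 117, 117, 118, 109, 105, 105, 77, 24, 22, 22, 23, 21, 21, 22, 40, 113, 118, 117, 117, 116, 117, 117, 118, 117, 118, 50, 106, 107, 107, 106, 107, 106, 107]
170 [170, 168, 167, 167, 167, 157, 154, 27, 148, 172, 171, 173, 172, 150, 101, 102, 12, 20, 22, 23, 24, 23, 23, 17, 17, 17, 11
[... 1026 characters left out ...]
73, 121, 119, 118, 26, 73, 111, 110, 110, 110, 108, 23, 23, 109, 107, 106, 106, 105, 108, 107]
200 [160, 159, 161, 170, 170, 109, 78, 22, 23, 21, 23, 18, 19, 18, 31, 114, 114, 119, 173, 172, 172, 173, 172, 172, 121, 117, 119, 25, 24, 25, 21, 22, 23, 22, 21, 27, 108, 107, 104, 107, 107, 106, 107]
205 [158, 159, 160, 159, 171, 102, 80, 21, 21, 25, 25, 21, 16, 19, 30, 116, 112, 119, 173, 173, 173, 175, 174, 173, 122, 119, 118, 22, 21, 24, 24, 25, 25, 22, 22, 23, 108, 108, 107, 106, 109, 106, 106]
210 [156, 158, 159, 114, 102, 100, 61, 21, 23, 21, 22, 20, 21, 22, 38, 115, 113, 118, 173, 174, 173, 174, 173, 172, 121, 118, 117, 28, 23, 18, 25, 26, 25, 21, 24, 24, 107, 108, 106, 109, 108, 106, 108]
```

>>> jog_arm(translation=[[2,0.4,-1.5],[4,0.8,-3.5],[5.5,1,-5],[6,1.2,-6.5],[6,1.2,-6.5]], turn=[0,0,0,0,0])

```text
clock: 18.03
position: [0.532, 0.0547, 0.08]
ee_rot: [-0.097, 0.995, 0.004, 0.005]
ft_force: [-10.9, -2.5, 17.7]
grip_width: 0.196
```

```bash
python3 s.py 1
python3 - <<'E'
from h import *
p=manip.camera('wrist');save(p,'a4')
f=cv2.cvtColor(p['frame'],cv2.COLOR_RGB2GRAY).astype(int)
print(f[150:480:2,313].tolist());print(f[150:480:2,302].tolist())
E
```

```text
18.0833 [  0.532    0.0548   0.08   101.0819 -10.2017  -1.8038  18.6769  16.6547] [0.532  0.0548 0.08  ]
[119, 117, 116, 116, 113, 90, 23, 23, 18, 23, 18, 23, 25, 25, 22, 23, 71, 164, 167, 166, 166, 167, 166, 165, 168, 166, 166, 167, 168, 168, 167, 167, 166, 167, 167, 167, 166, 166, 166, 167, 166, 166, 166, 166, 166, 167, 167, 166, 168, 167, 166, 166, 166, 166, 168, 167, 167, 166, 166, 167, 168, 155, 151, 151, 151, 152, 152, 152, 152, 151, 152, 152, 154, 154, 153, 153, 154, 152, 152, 153, 153, 153, 153, 154, 153, 154, 154, 155, 153, 155, 154, 154, 154, 154, 155, 154, 154, 154, 154, 154, 154, 156, 154, 155, 155, 154, 156, 155, 155, 156, 155, 155, 154, 154, 155, 155, 156, 156, 155, 159, 172, 171, 171, 172, 172, 173, 171, 172, 172, 172, 174, 171, 172, 173, 174, 172, 173, 174, 173, 173, 173, 173, 174, 174, 174, 173, 173, 174, 174, 175, 174, 173, 174, 174, 174, 174, 174, 76, 17, 17, 17, 18, 19, 18, 21]
[118, 116, 116, 116, 106, 86, 23, 22, 19, 23, 20, 21, 23, 20, 19, 16, 90, 165, 167, 168, 168, 166, 165, 167, 167, 166, 165, 166, 167, 166, 167, 169, 167, 167, 166, 166, 166, 167, 167, 166, 165, 167, 166, 166, 167, 168, 167, 167, 166, 166, 166, 166, 167, 168, 165, 169, 165, 153, 151, 152, 149, 152, 152, 152, 153, 152, 152, 151, 153, 152, 152, 153, 153, 152, 154, 153, 155, 153, 151, 154, 154, 153, 153, 154, 153, 154, 153, 155, 155, 154, 156, 154, 155, 154, 154, 153, 155, 155, 155, 153, 156, 154, 155, 154, 155, 155, 155, 155, 155, 156, 155, 155, 154, 155, 156, 155, 155, 157, 163, 172, 171, 173, 171, 172, 173, 171, 172, 172, 172, 171, 171, 172, 172, 172, 174, 175, 173, 173, 173, 174, 174, 174, 175, 172, 173, 174, 175, 175, 173, 174, 174, 175, 172, 173, 172, 171, 131, 22, 19, 20, 13, 15, 18, 14, 17]
```

```bash
sed 's/G+a\*hl+n/G+a*(hl-BB)+n/; s/^r1,r2,hl=/BB=float(sys.argv[5]);r1,r2,hl=/' pitch.py > pitch2.py; python3 pitch2.py 182 464 .063 11.1 .016;python3 pitch2.py 182 464 .063 11.1 .019
```

```text
0.001 along 0.0009 pitch 12.7 G [0.5329 0.0549 0.0812] [-0. -0.]
0.003 along 0.0003 pitch 10.1 G [0.5323 0.0548 0.0831] [ 0. -0.]
0.005 along -0.0004 pitch 7.8 G [0.5316 0.0547 0.085 ] [-0.  0.]
0.001 along 0.0011 pitch 22.8 G [0.533  0.055  0.0814] [-0.  0.]
0.003 along 0.0009 pitch 17.0 G [0.5328 0.0549 0.0833] [ 0. -0.]
0.005 along 0.0004 pitch 13.4 G [0.5323 0.0548 0.0851] [ 0. -0.]
```

Run:
```python
from h import *
p=manip.camera('wrist');T=manip.get_obs()['position'];y=np.radians(11.1);u=np.array([np.cos(y),np.sin(y),0])
for th in (20,25,30):
    t=np.radians(th);a=u*np.cos(t)+np.array([0,0,np.sin(t)]);n=-u*np.sin(t)+np.array([0,0,np.cos(t)])
    print(th,[(g,e,proj(p,T+[0,0,.003]+a*(g-.055)+n*.008)[1].round(1),proj(p,T+[0,0,.003]+a*(g-.063))[1].round(1)) for g in(-.002,0,.002) for e in(.003,)])
```

```text
20 [(-0.002, 0.003, np.float64(173.8), np.float64(156.6)), (0, 0.003, np.float64(179.5), np.float64(162.0)), (0.002, 0.003, np.float64(185.2), np.float64(167.3))]
25 [(-0.002, 0.003, np.float64(175.2), np.float64(160.7)), (0, 0.003, np.float64(180.6), np.float64(165.8)), (0.002, 0.003, np.float64(186.0), np.float64(170.8))]
30 [(-0.002, 0.003, np.float64(177.7), np.float64(165.8)), (0, 0.003, np.float64(182.7), np.float64(170.5)), (0.002, 0.003, np.float64(187.8), np.float64(175.3))]
```

>>> jog_arm(translation=[[0,0,0.2],[0,0,0.2]], turn=[0,0])

```text
clock: 18.45
position: [0.5326, 0.0548, 0.0806]
ee_rot: [-0.096, 0.995, 0.004, 0.006]
ft_force: [0.3, 0.7, -0.8]
grip_width: 0.199
```

>>> jog_arm(translation=[[0,0,0],[0,0,0],[0,0,0],[0,0,0],[0,0,0]], turn=[0,0,0,0,0], grip=45)

```text
clock: 18.87
position: [0.5326, 0.0549, 0.0805]
ee_rot: [-0.097, 0.995, 0.004, 0.006]
ft_force: [-0.1, -0.5, -0.5]
grip_width: 0.527
```

>>> jog_arm(translation=[[0,0,15],[0,0,45],[0,0,85],[0,0,120],[0,0,120]], turn=[0,0,0,0,0])

```text
clock: 19.28
position: [0.5358, 0.055, 0.2073]
ee_rot: [-0.096, 0.995, 0.005, 0.011]
ft_force: [0.5, 0.5, -0.9]
grip_width: 0.526
```

```bash
python3 w.py b2 driver_long nest_long driver_short nest_short guard_front guard_hinge
python3 - <<'E'
from h import *
f=cv2.cvtColor(cv2.cvtColor(cv2.imread('pics/b2.png'),cv2.COLOR_BGR2RGB),cv2.COLOR_RGB2GRAY).astype(int)
for r in list(range(130,180,6))+list(range(180,400,20)): print(r,f[r,260:360:4].tolist())
E
```

```text
19.3333 [0.5346 0.0551 0.2042] jaw 101.1
[[-0.1928  0.929   0.3158  0.4558]
 [ 0.9812  0.1796  0.0706  0.0388]
 [ 0.0088  0.3235 -0.9462  0.349 ]
 [ 0.      0.      0.      1.    ]] 431.05883607785154 -0.036145938628631066
driver_long [311.3 214.9] 0.81 [[0.5439, 0.059], [0.5283, 0.0554], [0.5257, 0.0548], [0.5127, 0.0519]]
nest_long [311.1 228.6] 0.86 [[0.5553, 0.0611], [0.5377, 0.0571], [0.5348, 0.0565], [0.5201, 0.0532]]
nest_long [310.8 214.7] 0.51 [[0.5438, 0.0586], [0.5282, 0.0551], [0.5256, 0.0545], [0.5126, 0.0516]]
driver_short [538.  174.2] 0.96 [[0.4761, 0.2304], [0.4725, 0.1965], [0.4719, 0.1908], [0.4689, 0.1626]]
driver_short [313.2 229.1] 0.41 [[0.5554, 0.0629], [0.5378, 0.0586], [0.5348, 0.0579], [0.5201, 0.0543]]
nest_short [532.7 184.3] 0.78 [[0.4847, 0.229], [0.4796, 0.1954], [0.4788, 0.1897], [0.4745, 0.1617]]
guard_front [353.4 461.6] 0.58 [[0.7896, 0.1509], [0.7305, 0.131], [0.7207, 0.1277], [0.6715, 0.1112]]
130 [169, 168, 167, 98, 46, 129, 175, 176, 176, 35, 14, 119, 127, 128, 127, 23, 34, 38, 176, 175, 176, 107, 69, 107, 108]
136 [168, 167, 130, 107, 42, 107,
[... 1488 characters left out ...]

280 [107, 107, 106, 98, 27, 27, 27, 27, 29, 90, 107, 161, 164, 163, 164, 117, 116, 28, 27, 24, 26, 26, 27, 108, 110]
300 [109, 108, 107, 95, 25, 24, 23, 27, 26, 97, 107, 162, 164, 164, 165, 116, 116, 23, 25, 28, 27, 28, 29, 103, 107]
320 [107, 108, 99, 95, 28, 180, 182, 184, 163, 27, 29, 27, 110, 125, 24, 23, 21, 24, 133, 183, 184, 185, 64, 84, 109]
340 [107, 110, 108, 85, 176, 184, 185, 185, 186, 185, 165, 27, 107, 126, 28, 26, 116, 185, 184, 185, 185, 185, 185, 60, 109]
360 [109, 108, 107, 71, 29, 29, 30, 28, 30, 30, 24, 26, 107, 125, 29, 30, 29, 27, 28, 30, 30, 30, 30, 46, 109]
380 [110, 110, 106, 60, 27, 30, 28, 27, 28, 29, 28, 28, 138, 140, 141, 38, 25, 30, 29, 31, 28, 32, 31, 37, 109]
```

Numbers show the long driver lying between its cheeks with the shaft in the shoulder gap. Now the medium.

>>> jog_arm(translation=[[-2,-36,0],[-5,-72,0],[-8,-108,0],[-11,-144,0],[-14,-180,0],[-17,-216,-5],[-20,-252,-10],[-23,-290,-15],[-26,-328,-25],[-29,-366,-40],[-30,-404,-54],[-30,-404,-54]], turn=[-2,-4,-6,-8,-10,-12,-14,-16,-17.7,-17.7,-17.7,-17.7])

```text
clock: 20.63
position: [0.4967, -0.3568, 0.1416]
ee_rot: [0.062, 0.998, 0.002, 0.002]
ft_force: [-1.3, -0.5, 0.3]
grip_width: 0.529
```

>>> jog_arm(translation=[[0,0,0],[0,0,0]], turn=[0,0])

```text
clock: 20.8
position: [0.4951, -0.3577, 0.1402]
ee_rot: [0.064, 0.998, 0.002, 0.001]
ft_force: [0.4, 1.0, -0.5]
grip_width: 0.53
```

```bash
python3 d.py d3 driver_medium
```

```text
20.85 [ 0.4962 -0.3566  0.1409] jaw 82.8
pin [326.1 244.8] 0.97 [ 0.5049 -0.3483]
pin [ 32.2 169.1] 0.81 [ 0.4305 -0.5288]
0.67 [310.4, 172.1, 341.7, 367.8] yaw -6.5 L 0.141 ends [ 0.4565 -0.3426] [ 0.5965 -0.3584]
0.56 [2.2, 95.4, 152.6, 205.8] yaw -69.1 L 0.124 ends [ 0.3983 -0.4427] [ 0.4427 -0.5588]
```

>>> jog_arm(translation=[[4,4,-30],[8,8.4,-70],[8,8.4,-105],[8,8.4,-119],[8,8.4,-119],[8,8.4,-119]], turn=[0.6,0.6,0.6,0.6,0.6,0.6])

```text
clock: 21.45
position: [0.5059, -0.3471, 0.0238]
ee_rot: [0.056, 0.998, 0.002, 0.003]
ft_force: [0.9, -0.8, 0.4]
grip_width: 0.528
```

```bash
python3 s.py 2
```

```text
21.55 [ 0.5066 -0.3479  0.0251 83.5507 -0.421  -0.3248  0.7192 45.0435] [ 0.5067 -0.348   0.0253]
```

>>> jog_arm(translation=[[-1,0,-9],[-2,0,-18.3],[-2,0,-18.3],[-2,0,-18.3]], turn=[0,0,0,0])

```text
clock: 21.88
position: [0.5043, -0.3478, 0.0066]
ee_rot: [0.056, 0.998, 0.002, 0.004]
ft_force: [-0.1, 0.9, 0.2]
grip_width: 0.527
```

>>> jog_arm(translation=[[0,0,0],[0,0,0],[0,0,0],[0,0,0],[0,0,0],[0,0,0]], turn=[0,0,0,0,0,0], grip=5, grip_force=25)

```text
clock: 22.38
position: [0.5045, -0.348, 0.0069]
ee_rot: [0.056, 0.998, 0.001, 0.004]
ft_force: [-1.1, 0.3, 3.4]
grip_width: 0.198
```

```bash
python3 s.py 1
```

```text
22.4333 [ 0.5044 -0.348   0.0069 83.5353 -0.8892  0.6683  4.785  16.7614] [ 0.5044 -0.348   0.0069]
```

>>> jog_arm(translation=[[0,0,15],[0,0,40],[-2,10,78],[-4,35,115],[-6,70,145],[-8,110,170],[-10,150,190],[-12,190,193],[-14,230,193],[-16,270,193],[-18,310,193],[-20,350,193]], turn=[0,0,0,2,4,6,8,10,12,14,16,17.6])

```text
clock: 23.43
position: [0.4842, -0.0031, 0.201]
ee_rot: [-0.098, 0.995, 0.002, 0.004]
ft_force: [1.4, 0.6, -0.2]
grip_width: 0.197
```

>>> jog_arm(translation=[[-2,38,0],[-3,76,0],[-4.5,117,0],[-4.5,117,0],[-4.5,117,0]], turn=[0,0,0,0,0])

```text
clock: 23.85
position: [0.4793, 0.1159, 0.2016]
ee_rot: [-0.1, 0.995, 0.002, 0.005]
ft_force: [-0.7, -1.1, 0.0]
grip_width: 0.197
```

```bash
python3 s.py 2
```

```text
23.95 [  0.4797   0.1134   0.2015 101.2017  -0.1314  -0.1184  -0.8536  16.9264] [0.4798 0.1128 0.2015]
```

>>> jog_arm(translation=[[0,4,-10],[0,8.5,-40],[0,8.5,-70],[0,8.5,-86],[0,8.5,-86],[0,8.5,-86]], turn=[0,0,0,0,0,0])

```text
clock: 24.45
position: [0.4795, 0.1202, 0.1151]
ee_rot: [-0.096, 0.995, 0.002, 0.004]
ft_force: [-0.2, -0.2, -0.7]
grip_width: 0.199
```

```bash
python3 s.py 1;  cat > cols.py <<'E'
from h import *
import sys
p=manip.camera('wrist');save(p,sys.argv[1])
f=cv2.cvtColor(p['frame'],cv2.COLOR_RGB2GRAY).astype(int)
for r in range(int(sys.argv[2]),int(sys.argv[3]),5): print(r,f[r,240:380:4].tolist())
E
python3 cols.py e1 110 215
```

```text
24.5 [  0.4803   0.1206   0.1162 101.0528   0.3365   0.0603  -0.7236  16.8585] [0.4803 0.1206 0.1162]
110 [186, 186, 183, 188, 191, 186, 187, 184, 185, 188, 188, 182, 185, 183, 183, 182, 183, 185, 189, 187, 183, 178, 180, 181, 180, 180, 181, 185, 190, 190, 186, 189, 191, 197, 193]
115 [181, 183, 195, 193, 190, 187, 184, 181, 189, 192, 185, 180, 189, 192, 186, 188, 189, 187, 186, 182, 183, 191, 190, 187, 195, 190, 180, 182, 189, 190, 192, 189, 190, 195, 191]
120 [185, 184, 189, 189, 193, 187, 183, 187, 192, 185, 182, 182, 190, 195, 196, 195, 191, 185, 183, 178, 184, 190, 193, 188, 191, 189, 186, 183, 185, 190, 189, 184, 185, 185, 187]
125 [191, 188, 184, 185, 188, 184, 186, 187, 190, 194, 191, 189, 189, 192, 192, 185, 185, 182, 187, 187, 187, 180, 190, 196, 189, 185, 188, 191, 191, 185, 188, 184, 184, 184, 179]
130 [189, 184, 182, 184, 191, 190, 184, 185, 186, 195, 193, 188, 192, 193, 188, 182, 183, 183, 188, 189, 185, 183, 187, 188, 185, 187, 190, 187, 190, 191, 192, 187, 183, 185, 183]
135 [190, 191, 190, 186, 193, 194, 188, 191, 192, 193, 190, 187, 187, 191, 184, 178, 175, 184, 190
[... 2021 characters left out ...]
 172, 169, 165, 166, 167, 165, 172, 171]
195 [142, 145, 146, 144, 144, 141, 135, 139, 148, 142, 140, 141, 143, 144, 137, 138, 142, 141, 142, 144, 144, 149, 142, 136, 140, 143, 149, 151, 149, 147, 150, 152, 154, 151, 147]
200 [47, 49, 48, 49, 49, 48, 49, 64, 135, 134, 147, 148, 147, 146, 147, 148, 148, 148, 147, 148, 147, 147, 147, 146, 147, 146, 146, 146, 144, 146, 123, 48, 46, 45, 45]
205 [84, 87, 84, 85, 87, 85, 87, 91, 141, 140, 153, 156, 155, 156, 148, 90, 64, 47, 33, 63, 68, 94, 148, 154, 155, 155, 155, 155, 155, 154, 133, 92, 93, 93, 96]
210 [87, 87, 86, 86, 87, 85, 86, 85, 142, 142, 153, 156, 153, 14, 6, 5, 5, 9, 10, 13, 6, 14, 13, 9, 153, 157, 156, 158, 158, 157, 131, 93, 94, 95, 96]
```

>>> jog_arm(translation=[[3,1,-6],[6,1.6,-12],[9,2.3,-18],[12,3,-23],[15,3.6,-28],[18,4.2,-33],[20,5,-37],[20,5,-37]], turn=[0,0,0,0,0,0,0,0])

```text
clock: 25.22
position: [0.5007, 0.1259, 0.0788]
ee_rot: [-0.096, 0.995, 0.002, 0.005]
ft_force: [-1.6, -0.6, 2.8]
grip_width: 0.199
```

```bash
python3 s.py 1; python3 cols.py a5 150 205
```

```text
25.2667 [  0.5007   0.1259   0.0793 101.0683  -1.9417  -1.1206   0.412   16.7906] [0.5007 0.1259 0.0793]
150 [187, 191, 190, 182, 184, 193, 196, 196, 194, 189, 187, 193, 195, 192, 191, 194, 195, 196, 191, 194, 195, 194, 215, 218, 215, 208, 207, 204, 206, 212, 213, 212, 215, 213, 205]
155 [186, 194, 195, 187, 183, 187, 189, 193, 191, 192, 192, 197, 195, 191, 186, 189, 196, 198, 198, 197, 190, 187, 194, 212, 211, 205, 203, 203, 208, 213, 212, 211, 213, 208, 207]
160 [185, 188, 186, 184, 183, 186, 186, 184, 188, 187, 186, 190, 192, 190, 187, 190, 196, 197, 196, 194, 185, 185, 185, 198, 206, 203, 182, 187, 202, 212, 210, 187, 194, 200, 207]
165 [193, 193, 186, 181, 181, 158, 160, 157, 162, 163, 163, 167, 165, 160, 163, 168, 168, 167, 167, 165, 158, 162, 163, 159, 158, 160, 160, 162, 168, 168, 164, 161, 186, 189, 188]
170 [57, 56, 56, 54, 151, 173, 174, 172, 173, 173, 174, 174, 173, 174, 173, 173, 174, 174, 174, 172, 174, 173, 174, 175, 173, 175, 174, 174, 174, 174, 172, 173, 158, 56, 59]
175 [95, 88, 81, 81, 154, 174, 174, 175, 174, 175, 174, 175, 174, 175, 174, 174, 174, 176, 174, 175, 
[... 261 characters left out ...]
108, 105, 98, 158, 179, 178, 177, 178, 178, 178, 178, 178, 176, 178, 178, 178, 178, 178, 179, 178, 177, 177, 178, 177, 178, 178, 178, 177, 176, 177, 177, 166, 109, 108]
190 [108, 108, 107, 97, 163, 177, 178, 177, 177, 178, 178, 178, 177, 178, 166, 159, 160, 165, 175, 179, 178, 178, 178, 178, 178, 178, 178, 177, 178, 177, 178, 178, 167, 107, 107]
195 [107, 108, 108, 98, 96, 117, 117, 115, 115, 116, 105, 104, 105, 105, 106, 105, 106, 105, 108, 111, 118, 117, 119, 117, 119, 118, 119, 117, 117, 118, 118, 118, 102, 108, 108]
200 [99, 99, 111, 96, 20, 153, 173, 172, 174, 174, 149, 101, 102, 102, 101, 103, 104, 103, 104, 114, 112, 115, 113, 113, 104, 101, 165, 172, 175, 174, 172, 158, 26, 108, 107]
```

>>> jog_arm(translation=[[1.5,0.3,-2.5],[3,0.6,-5],[4,0.8,-7],[4.3,0.8,-8.5],[4.3,0.8,-8.5]], turn=[0,0,0,0,0])

```text
clock: 25.73
position: [0.505, 0.1269, 0.0722]
ee_rot: [-0.096, 0.995, 0.003, 0.005]
ft_force: [-11.7, -2.5, 19.9]
grip_width: 0.193
```

```bash
python3 s.py 1
```

```text
25.7833 [  0.505    0.1269   0.0722 101.0596 -11.3413  -2.4746  20.0113  16.5457] [0.505  0.1269 0.0722]
```

>>> jog_arm(translation=[[0,0,0.2],[0,0,0.2]], turn=[0,0])

```text
clock: 25.95
position: [0.5052, 0.1269, 0.0726]
ee_rot: [-0.096, 0.995, 0.003, 0.005]
ft_force: [-2.8, -0.1, 1.5]
grip_width: 0.194
```

>>> jog_arm(translation=[[0,0,0],[0,0,0],[0,0,0],[0,0,0],[0,0,0]], turn=[0,0,0,0,0], grip=45)

```text
clock: 26.37
position: [0.5053, 0.127, 0.0725]
ee_rot: [-0.096, 0.995, 0.003, 0.005]
ft_force: [-1.0, 0.5, 1.2]
grip_width: 0.527
```

>>> jog_arm(translation=[[0,0,15],[0,0,45],[0,0,85],[0,-6,125],[0,-12,165],[0,-18,180],[0,-18,180],[0,-18,180]], turn=[0,0,0,0,0,0,0,0])

```text
clock: 27.03
position: [0.5057, 0.1089, 0.2532]
ee_rot: [-0.096, 0.995, 0.003, 0.006]
ft_force: [-1.0, 0.2, -0.8]
grip_width: 0.523
```

```bash
python3 w.py g1 driver_medium driver_long driver_short guard_front guard_hinge; python3 w.py g2 guard_front guard_hinge
```

```text
27.0833 [0.5051 0.1091 0.252 ] jaw 101.1
[[-0.1925  0.9318  0.3078  0.4269]
 [ 0.9813  0.181   0.0658  0.0934]
 [ 0.0056  0.3147 -0.9492  0.3956]
 [ 0.      0.      0.      1.    ]] 431.05883607785154 -0.036145938628631066
driver_medium [333.7 207.9] 0.84 [[0.5133, 0.1333], [0.4998, 0.1271], [0.4976, 0.1261], [0.4864, 0.1209]]
driver_medium [233.9 226. ] 0.38 [[0.5478, 0.0459], [0.529, 0.0533], [0.5259, 0.0545], [0.5102, 0.0607]]
driver_long [232.5 224. ] 0.6 [[0.5461, 0.0443], [0.5276, 0.052], [0.5245, 0.0532], [0.5091, 0.0596]]
driver_short [428.9 191.5] 0.76 [[0.4816, 0.2152], [0.4731, 0.1963], [0.4717, 0.1931], [0.4646, 0.1773]]
guard_front [265.4 433.6] 0.76 [[0.7789, 0.1124], [0.7241, 0.1095], [0.715, 0.109], [0.6694, 0.1065]]
27.3833 [0.505  0.1091 0.2517] jaw 101.1
[[-0.1933  0.9326  0.3047  0.4266]
 [ 0.9811  0.1824  0.0641  0.0939]
 [ 0.0042  0.3113 -0.9503  0.3942]
 [ 0.      0.      0.      1.    ]] 431.05883607785154 -0.036145938628631066
guard_front [264.6 438.5] 0.83 [[0.7818, 0.1124], [0.7263, 0.1095], [0.7171, 0.1091], [0.6708, 0.1066]]
```

View pics/g1.png

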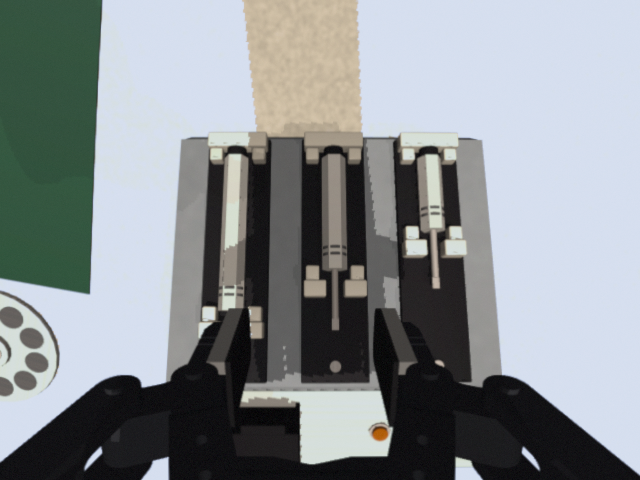

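g1: all three drivers lie in their nests, cap at the foot and blades through the gaps. The guard is at (265,430). Now I fix its centre line.

Run:
```python
from h import *
np.set_printoptions(precision=4,suppress=True)
p=manip.camera('wrist');p=dict(p)
y=np.radians(11.1);u=np.array([np.cos(y),np.sin(y)]);v=np.array([-u[1],u[0]])
loc=lambda P:np.array([P[:2]@u,P[:2]@v])
print('F est',loc(np.array([.6507,.1055])),'H',loc(np.array([.6957,.113])), 'short drv y',loc(np.array([.4763,.1976])),'long',loc(np.array([.5326,.0548])))
im=cv2.cvtColor(cv2.imread('pics/g1.png'),cv2.COLOR_BGR2GRAY).astype(int)
for r in (395,400,405,410,420,440,455): print(r,im[r,284:316:2].tolist())
print(im[380:430:2,280].tolist())
for uv in [(300,404),(300,430)]: print('g1',uv,loc(onz(p,uv,.163)))
w=dict(p);w['pose']=np.array([[ 0.1245,0.9454,0.3013,0.3686],[0.9922,-0.1191,-0.0365,0.1447],[0.0014,0.3035,-0.9528,0.5054],[0,0,0,1]])
im=cv2.cvtColor(cv2.imread('pics/w1.png'),cv2.COLOR_BGR2GRAY).astype(int)
for r in range(380,460,8): print(r,im[r,270:352:3].tolist())
for uv in [(282,400),(326,387),(344,443),(302,457)]: print('w1',uv,loc(onz(w,uv,.163)))
```

```text
F est [ 0.6588 -0.0217] H [ 0.7044 -0.0231] short drv y [0.5054 0.1022] long [ 0.5332 -0.0488]
395 [219, 220, 220, 219, 220, 219, 220, 221, 219, 219, 220, 221, 220, 219, 219, 220]
400 [132, 133, 181, 215, 198, 208, 215, 217, 220, 220, 220, 220, 220, 219, 220, 220]
405 [127, 125, 125, 128, 128, 123, 36, 17, 161, 219, 220, 219, 220, 219, 219, 220]
410 [10, 10, 12, 14, 7, 4, 9, 17, 194, 219, 220, 220, 219, 220, 220, 220]
420 [10, 13, 11, 8, 8, 14, 8, 14, 204, 219, 219, 220, 220, 219, 220, 220]
440 [32, 32, 32, 33, 32, 32, 33, 21, 161, 220, 220, 220, 220, 219, 220, 220]
455 [31, 31, 31, 30, 32, 30, 32, 26, 134, 214, 220, 219, 220, 221, 219, 220]
[112, 153, 156, 149, 136, 134, 214, 219, 218, 192, 134, 132, 130, 102, 19, 6, 11, 6, 8, 4, 6, 8, 17, 27, 31]
g1 (300, 404) [0.6216 0.0035]
g1 (300, 430) [0.6425 0.0033]
380 [29, 24, 32, 53, 87, 120, 127, 124, 113, 115, 112, 126, 165, 185, 190, 188, 188, 188, 189, 189, 190, 190, 190, 187, 189, 189, 190, 190]
388 [119, 109, 151, 181, 185, 184, 185, 182, 160, 117, 116, 112, 112, 112, 110, 93, 55, 21, 3, 17, 171, 189, 188, 187, 190, 190, 189, 190]
39
[... 427 characters left out ...]
7, 25, 24, 24, 24, 28, 21, 27, 23, 7, 25, 180, 190, 189, 189]
428 [189, 189, 190, 191, 189, 155, 25, 26, 24, 25, 27, 24, 26, 22, 25, 25, 25, 23, 27, 24, 26, 28, 21, 9, 40, 187, 189, 185]
436 [190, 190, 190, 190, 189, 189, 166, 26, 24, 26, 26, 24, 26, 23, 28, 26, 25, 26, 26, 25, 23, 24, 26, 22, 31, 190, 193, 192]
444 [190, 190, 188, 189, 189, 190, 189, 167, 34, 26, 22, 27, 20, 25, 27, 25, 26, 24, 27, 24, 25, 25, 25, 22, 24, 164, 193, 193]
452 [191, 194, 193, 193, 192, 192, 193, 193, 190, 56, 25, 26, 24, 25, 24, 25, 23, 30, 58, 118, 166, 190, 192, 192, 191, 193, 192, 194]
w1 (282, 400) [ 0.6311 -0.0376]
w1 (326, 387) [0.6303 0.0064]
w1 (344, 443) [0.6983 0.0034]
w1 (302, 457) [ 0.7018 -0.0415]
```

>>> jog_arm(translation=[[35,-1,0],[70,-2,0],[105,-3,-5],[135,-3,-20],[142,-3,-40],[142,-3,-40],[142,-3,-40]], turn=[0,0,0,0,0,0,0], grip=66)

```text
clock: 28.12
position: [0.6466, 0.1057, 0.2109]
ee_rot: [-0.096, 0.995, 0.002, 0.004]
ft_force: [-0.0, -0.2, 1.1]
grip_width: 0.769
```

```bash
python3 s.py 2
python3 - <<'E'
from h import *
p=manip.camera('wrist');save(p,'g3')
f=cv2.cvtColor(p['frame'],cv2.COLOR_RGB2GRAY).astype(int)
for r in range(240,480,16): print(r,f[r,200:424:6].tolist())
E
```

```text
28.2167 [  0.647    0.106    0.213  101.063   -0.2265  -0.0238   0.4291  66.0219] [0.6471 0.1061 0.2135]
240 [234, 233, 234, 234, 233, 234, 233, 233, 170, 153, 152, 152, 153, 153, 153, 152, 152, 151, 153, 152, 153, 152, 154, 153, 162, 174, 174, 172, 175, 176, 175, 175, 177, 177, 175, 176, 175, 177]
256 [234, 234, 233, 233, 234, 235, 234, 227, 230, 152, 16, 11, 12, 20, 23, 25, 22, 25, 25, 17, 20, 19, 23, 13, 9, 10, 171, 175, 174, 174, 175, 175, 175, 175, 175, 176, 176, 178]
272 [161, 177, 178, 178, 221, 179, 176, 173, 157, 156, 24, 24, 23, 23, 21, 22, 17, 24, 22, 20, 23, 22, 21, 21, 20, 20, 164, 173, 172, 171, 171, 170, 170, 171, 170, 170, 168, 169]
288 [170, 169, 170, 170, 170, 169, 169, 166, 149, 148, 22, 25, 24, 25, 23, 24, 25, 25, 27, 26, 26, 25, 28, 25, 26, 27, 162, 165, 167, 166, 167, 169, 169, 169, 169, 168, 171, 169]
304 [171, 170, 170, 171, 170, 235, 229, 171, 152, 153, 23, 21, 26, 27, 28, 23, 28, 20, 27, 23, 25, 24, 27, 24, 27, 22, 170, 171, 171, 171, 170, 170, 171, 171, 171, 170, 169, 170]
320 [82, 62, 11, 209, 235, 235, 233, 172, 153, 152, 24, 23, 24, 23, 24, 26, 26, 24, 2
[... 1027 characters left out ...]
, 236, 236, 236, 236, 236, 236, 236, 235, 235, 236, 235, 236, 235, 235, 236, 236, 235, 235, 236, 235, 236, 236, 235, 236, 235, 235, 236, 235, 16, 37, 40, 15]
432 [52, 235, 235, 235, 235, 236, 235, 235, 235, 235, 235, 236, 236, 235, 236, 235, 236, 236, 235, 236, 235, 235, 236, 236, 236, 236, 235, 235, 235, 235, 236, 235, 236, 36, 53, 86, 102, 69]
448 [17, 21, 236, 235, 235, 235, 236, 235, 236, 235, 235, 236, 235, 236, 236, 235, 235, 235, 235, 236, 236, 235, 236, 235, 236, 236, 235, 235, 235, 235, 236, 236, 235, 35, 82, 106, 32, 18]
464 [16, 18, 19, 235, 235, 235, 18, 21, 21, 19, 19, 16, 18, 20, 14, 20, 20, 26, 88, 107, 26, 20, 11, 21, 14, 16, 20, 21, 18, 18, 14, 14, 235, 236, 235, 19, 20, 18]
```

Run:
```python
from h import *
p=manip.camera('wrist');y=np.radians(11.1);u=np.array([np.cos(y),np.sin(y)]);v=np.array([-u[1],u[0]])
loc=lambda P:np.array([P[:2]@u,P[:2]@v]).round(4)
f=cv2.cvtColor(p['frame'],cv2.COLOR_RGB2GRAY).astype(int);print(f[236:290:2,320].tolist(),f[340:366:2,320].tolist())
o=manip.get_obs()['position'];print('tcp',o,loc(o))
for uv in [(320,358),(320,250),(320,262),(257.5,300),(356,300)]: print(uv,loc(onz(p,uv,.163)),loc(onz(p,uv,.129)))
```

```text
[149, 151, 152, 151, 79, 8, 19, 25, 21, 23, 21, 23, 22, 22, 18, 23, 20, 21, 24, 19, 21, 22, 21, 22, 25, 27, 27] [22, 26, 26, 25, 23, 24, 24, 24, 23, 23, 27, 139, 235]
tcp [0.64722937 0.10627069 0.21403611] [ 0.6556 -0.0203]
(320, 358) [ 0.7013 -0.0149] [ 0.7234 -0.0139]
(320, 250) [ 0.642  -0.0153] [ 0.6537 -0.0144]
(320, 262) [ 0.6481 -0.0153] [ 0.6608 -0.0144]
(257.5, 300) [ 0.6681 -0.046 ] [ 0.6844 -0.0505]
(356, 300) [0.6681 0.0027] [0.6845 0.0067]
```

>>> jog_arm(translation=[[1.5,-1,-20],[1.5,-1,-45],[1.5,-1,-65],[1.5,-1,-76],[1.5,-1,-76],[1.5,-1,-76]], turn=[0,0,0,0,0,0])

```text
clock: 28.82
position: [0.6488, 0.1055, 0.1391]
ee_rot: [-0.097, 0.995, 0.003, 0.007]
ft_force: [0.2, 0.8, 0.3]
grip_width: 0.773
```

>>> jog_arm(translation=[[0,0,0],[0,0,0],[0,0,0],[0,0,0],[0,0,0]], turn=[0,0,0,0,0], grip=40, grip_force=20)

```text
clock: 29.23
position: [0.65, 0.1041, 0.1415]
ee_rot: [-0.096, 0.995, 0.003, 0.008]
ft_force: [-2.5, -3.4, 7.2]
grip_width: 0.556
```

```bash
python3 s.py 1
```

```text
29.2833 [  0.65     0.1041   0.1415 101.0312  -1.3095  -3.7223   7.1632  47.3557] [0.65   0.1041 0.1415]
```

>>> jog_arm(translation=[[3.2,0.6,5.8],[7.2,1.4,11.2],[11.7,2.3,15.9],[16.9,3.3,20.1],[22.5,4.4,23.5],[28.6,5.6,26.1],[34.7,6.8,27.9],[41.3,8.1,28.9],[47.8,9.4,28.9],[54.4,10.7,28.1],[58.6,11.5,27.1],[58.6,11.5,27.1]], turn=[0,0,0,0,0,0,0,0,0,0,0,0])

```text
clock: 30.28
position: [0.7103, 0.1157, 0.1693]
ee_rot: [-0.096, 0.995, 0.003, 0.009]
ft_force: [-0.3, -2.6, 3.8]
grip_width: 0.557
```

```bash
python3 s.py 1
python3 - <<'E'
from h import *
q=manip.camera('side');print(manip.pinpoint(q,'guard_front')[:2],manip.pinpoint(q,'pulse_top')[:2])
for z in(.15,.165,.175,.185): 
    print(z,[onz(q,d['at'],z).round(3).tolist() for d in manip.pinpoint(q,'guard_front')[:1]])
s=manip.camera('scene');print(manip.pinpoint(s,'guard_front')[:2],manip.pinpoint(s,'pulse_top')[:2])
a,b=manip.pinpoint(q,'guard_front'),manip.pinpoint(s,'guard_front')
if a and b: print('gf',tri([q,s],[a[0]['at'],b[0]['at']]))
a,b=manip.pinpoint(q,'pulse_top'),manip.pinpoint(s,'pulse_top')
if a and b: print('pt',tri([q,s],[a[0]['at'],b[0]['at']]))
E
```

```text
30.3333 [  0.7101   0.1157   0.1693 101.0327  -0.1624  -2.4659   4.5828  47.6897] [0.7101 0.1157 0.1693]
[{'at': [387.2, 161.8], 'confidence': 0.67}, {'at': [346.4, 211.6], 'confidence': 0.52}] []
0.15 [[0.714, 0.173, 0.15]]
0.165 [[0.706, 0.15, 0.165]]
0.175 [[0.701, 0.135, 0.175]]
0.185 [[0.695, 0.12, 0.185]]
[{'at': [417.2, 287.6], 'confidence': 0.7}] [{'at': [401.6, 251.5], 'confidence': 0.3}]
gf [0.6996973  0.12321214 0.17903329]
```

>>> jog_arm(translation=[[0,0,0],[0,0,0],[0,0,0],[0,0,0],[0,0,0]], turn=[0,0,0,0,0], grip=66)

```text
clock: 31.45
position: [0.709, 0.1159, 0.169]
ee_rot: [-0.096, 0.995, 0.003, 0.009]
ft_force: [-0.5, 0.2, -0.5]
grip_width: 0.772
```

>>> jog_arm(translation=[[0,0,25],[0,0,60],[-25,-5,80],[-60,-12,80],[-95,-19,80],[-130,-25,80],[-130,-25,80],[-130,-25,80]], turn=[0,0,0,0,0,0,0,0])

```text
clock: 32.12
position: [0.5775, 0.0909, 0.2494]
ee_rot: [-0.096, 0.995, 0.004, 0.009]
ft_force: [-0.1, 0.2, 0.6]
grip_width: 0.773
```

>>> jog_arm(translation=[[0,0,0],[0,0,0],[0,0,0],[0,0,0],[0,0,0],[0,0,0]], turn=[0,0,0,0,0,0], grip=0)

```text
clock: 32.62
position: [0.5778, 0.0909, 0.2492]
ee_rot: [-0.096, 0.995, 0.004, 0.009]
ft_force: [-0.6, -0.3, 0.4]
grip_width: 0.002
```

```bash
python3 s.py 1; python3 w.py g4 pulse_top guard_front guard_hinge
python3 - <<'E'
from h import *
p=manip.camera('wrist');y=np.radians(11.1);u=np.array([np.cos(y),np.sin(y)]);v=np.array([-u[1],u[0]])
for d in manip.pinpoint(p,'pulse_top')[:1]:
    P=onz(p,d['at'],.149);print(P,P[:2]@u,P[:2]@v)
E
```

```text
32.6667 [  0.5777   0.0909   0.2492 101.0668  -1.2308  -0.3825  -0.1913  -0.2137] [0.5777 0.0909 0.2492]
32.7167 [0.5776 0.0909 0.2492] jaw 101.1
[[-0.193   0.9302  0.3122  0.4983]
 [ 0.9812  0.1809  0.0676  0.0752]
 [ 0.0064  0.3193 -0.9476  0.3912]
 [ 0.      0.      0.      1.    ]] 431.05883607785154 -0.036145938628631066
guard_front [307.3 470. ] 0.75 [[0.8924, 0.1502], [0.8303, 0.1384], [0.82, 0.1365], [0.7683, 0.1266]]
guard_front [381.3 115.1] 0.31 [[0.4983, 0.1382], [0.4983, 0.1283], [0.4983, 0.1266], [0.4983, 0.1184]]
```

View pics/g4.png

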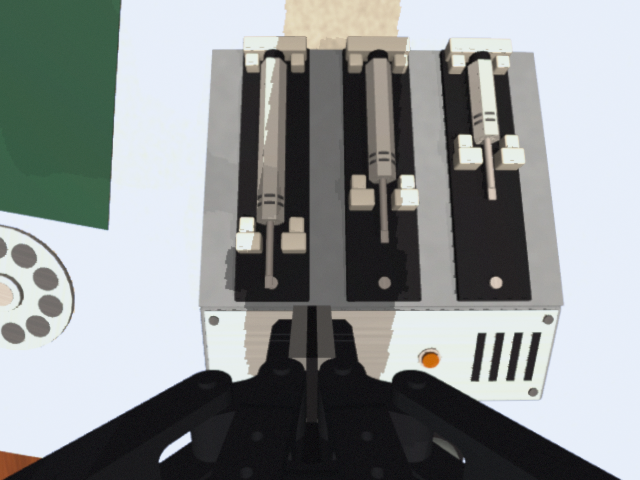

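g4: all three drivers are seated and the cover is no longer over the strip, so it has fallen open. The closed fingers hide the button, so I use its known offset from the hinge.

>>> jog_arm(translation=[[35,7,0],[70,14,-10],[89,18,-40],[89,18,-72],[89,18,-84],[89,18,-84],[89,18,-84]], turn=[0,0,0,0,0,0,0])

```text
clock: 33.55
position: [0.6663, 0.1088, 0.1662]
ee_rot: [-0.096, 0.995, 0.004, 0.009]
ft_force: [0.7, 0.3, 0.3]
grip_width: 0.0
```

```bash
python3 s.py 2
```

```text
33.65 [  0.6671   0.1089   0.1678 101.0646   0.0891  -0.2595   0.2454  -0.0259] [0.6672 0.1089 0.1681]
```

Press in stages: to z≈0.150, 0.147 and on to 0.142.

>>> jog_arm(translation=[[0,0,-9],[0,0,-15],[0,0,-18],[0,0,-18]], turn=[0,0,0,0])

```text
clock: 33.98
position: [0.6669, 0.109, 0.1495]
ee_rot: [-0.096, 0.995, 0.005, 0.01]
ft_force: [-1.2, -0.5, 0.4]
grip_width: 0.001
```

>>> jog_arm(translation=[[0,0,-2],[0,0,-2],[0,0,-2]], turn=[0,0,0])

```text
clock: 34.23
position: [0.6671, 0.109, 0.1478]
ee_rot: [-0.096, 0.995, 0.005, 0.01]
ft_force: [-1.7, 0.6, 2.7]
grip_width: 0.004
```

>>> jog_arm(translation=[[0,0,-2],[0,0,-2],[0,0,-2]], turn=[0,0,0])

```text
clock: 34.48
position: [0.6671, 0.109, 0.146]
ee_rot: [-0.096, 0.995, 0.005, 0.01]
ft_force: [-0.3, 0.2, 2.9]
grip_width: -0.0
```

>>> jog_arm(translation=[[0,0,-2],[0,0,-2],[0,0,-2]], turn=[0,0,0])

```text
clock: 34.73
position: [0.6672, 0.1091, 0.1443]
ee_rot: [-0.096, 0.995, 0.005, 0.011]
ft_force: [-1.9, -0.5, 5.9]
grip_width: -0.001
```

>>> jog_arm(translation=[[0,0,-2],[0,0,-2.5],[0,0,-2.5],[0,0,-2.5]], turn=[0,0,0,0])

```text
clock: 35.07
position: [0.6673, 0.1091, 0.144]
ee_rot: [-0.096, 0.995, 0.005, 0.011]
ft_force: [-9.5, -0.9, 20.2]
grip_width: -0.001
```

```bash
python3 s.py 1
```

```text
35.1167 [  0.6673   0.1091   0.144  101.0723  -9.85    -0.9204  19.4052  -0.1411] [0.6673 0.1091 0.144 ]
```

The button is at its hard stop after 5 mm of travel: the force jumped from 5 N to 20 N. Releasing and retreating.

>>> jog_arm(translation=[[0,0,10],[0,0,40],[0,0,75],[-20,-20,110],[-50,-40,130],[-85,-60,130],[-120,-80,130],[-150,-105,130],[-170,-140,130],[-190,-175,130],[-200,-200,130],[-200,-200,130]], turn=[0,0,0,0,0,0,0,0,0,0,0,0])

```text
clock: 36.12
position: [0.4652, -0.0967, 0.2744]
ee_rot: [-0.093, 0.996, 0.006, 0.012]
ft_force: [0.4, 0.1, -0.2]
grip_width: 0.003
```

Run:
```python
from h import *
np.set_printoptions(precision=4,suppress=True)
q=manip.camera('side');s=manip.camera('scene');save(q,'z1');save(s,'z2')
for l in ['pulse_top','guard_front','driver_short','driver_medium','driver_long','parts_tray','movement_holder','loupe']:
    a,b=manip.pinpoint(q,l),manip.pinpoint(s,l);best=None
    for i in a:
        for j in b:
            X=tri([q,s],[i['at'],j['at']]);e=np.linalg.norm(proj(q,X)-i['at'])+np.linalg.norm(proj(s,X)-j['at'])
            if X[2]>-.02 and (best is None or e<best[0]) and (not l.startswith('driver') or X[2]>.04): best=(e,X)
    print(l,best,len(a),len(b))
o=manip.get_obs();print(o['clock'],o['position'],o['ft_force'])
```

```text
pulse_top (np.float64(1.4980021958613177), array([0.6711, 0.1166, 0.1485])) 2 1
guard_front (np.float64(1.0242463362783771), array([0.7262, 0.1234, 0.176 ])) 1 3
driver_short (np.float64(0.5017049989225182), array([0.4786, 0.1937, 0.0755])) 1 2
driver_medium (np.float64(0.5096653532548253), array([0.5106, 0.1251, 0.0776])) 2 3
driver_long (np.float64(1.6363097400002022), array([0.5238, 0.0522, 0.0826])) 3 3
parts_tray (np.float64(4.919462889377621), array([ 0.7282, -0.1826,  0.0055])) 1 2
movement_holder (np.float64(0.4696621477176337), array([ 0.4946,  0.4938, -0.004 ])) 2 1
loupe (np.float64(4.35004954911126), array([ 0.3311,  0.4127, -0.0033])) 1 2
37.0167 [ 0.4673 -0.0909  0.274 ] [ 0.2991 -0.2654 -0.7917]
```

```bash
python3 -c "
from workcell import manip
print(manip.hand_in())"
```

```text
the job is handed in; nothing more can be done
None
```

I laid all three screwdrivers in their own nests, cap end downhill. Each was lowered until it rested on the pocket floor before I let go. Then I swung the cover up to about 80° and let go, and it fell open. I pressed the button about 5 mm to its stop, where the force jumped from about 5 N to 20 N, and released it. The clock read about 37 s at hand-in.

**Last checks:**
- **Drivers:** the last wrist picture, taken just before the press, shows all three in their nests with blades through the gaps. After the press, triangulation still puts them there; the long one reads about 9 mm off along the slope, which I took as network error.
- **Cover:** its front point was at about (0.726, 0.123, 0.176), which fits fully open.
- **Button:** its top was back at about z = 0.1485, which fits it having sprung out.
- **Robot:** clear of everything, with wrist force near zero.
- **Bystanders:** the arm did not go near the parts tray, holder or loupe. The final loupe reading was about 13 mm from the first, with a poor ray match (4.4 px), and the tray also matched poorly. I put this down to network noise and did not check it further.

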